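# Fill the thrust bearing housing

## Robot

A 6-joint arm with a two-finger parallel gripper is mounted at the origin on the work surface. World frame = base frame: x ahead of the robot, y to its left, z up, the work surface at z = 0. Lengths are in mm, angles in rad, forces in N, time in s.
With the tool pointing down it reaches from about 350 to 975 mm from the base axis. Payload 7.1 kg.
Tool frame: the origin (TCP) lies at the very end of the fingers, on their centre line; the grasp point (between the pads) lies 19 mm behind it (ctrl.grip_point_offset is the distance from the TCP to the grasp point, in mm); x points along the fingers, y is the direction in which the jaws open and shut, and the axes are right-handed (so a half turn about x gives the same grasp; the last joint's range is limited). The gripper opens to 88 mm and grips with 3 to 60 N. Pads are 20 mm wide; open, the fingers measure 115 mm over their backs; the gripper's body (75 mm by 178 mm) begins 61 mm behind the grasp point.
Start: joints at [1.22, 0.423, 1.63, -0, 1.089, -0.019], TCP at [203.559, 590.905, 222.675] pointing down, gripper open.
Joint ranges: [-3, 3], [-0.9, 2.11], [0.09, 2.58], [-1.31, 4.45], [0.11, 2.69], [-2.54, 2.54]. Speed limits (rad/s): [2.39, 2.39, 3.01, 3.14, 3.14, 3.14].

## Interface

Orientations are given as a rotation vector (axis times angle).
In Python, from workcell import ctrl, vision, workorder gives the robot as it stands.
- The arm moves only by the shell command python3 -m crank 'ROWS'. ROWS is JSON, a list of rows, each a list of 3 entries, a list of its own where there are three numbers: the shift along the tool's x, y, z in m, then the turn, a rotation vector about the tool's x, y, z in rad, then the finger opening in m, from 0 to 0.0878. In form: [[[dx, dy, dz], [wx, wy, wz], jaw], ...]. A call has exactly 8 rows; each row shifts and turns the commanded pose from where the row before left it, along the tool's axes as they then stand; what a row does not reach is not made up. A row lasts 1/12 s, in which the tool goes at most 41.7 mm and 7.16 degrees, less where a joint would pass 70% of its speed; a pose out of reach is approached as far as the arm can. A call with a gripper value outside its range is refused whole. The fingers move at their own pace and stop on an object; the grip force is fixed at half the most. Time passes only in rows, so rows that do not move let the fingers close, or fill a call up. It gives the time, the measured TCP pose, the force and the opening at its end, in the units of the state.
- ctrl.get_obs(): the state, without advancing time (a new reading comes with each control period).
- vision.get_image(name): name is "scene" or "top" or "wrist"; returns a dict with "img" (384x512x3 uint8, blue, green, red), "mtx" (3x3 intrinsics, pixels), "rvec" (rotation vector, rad) and "tvec" (3), from world to camera coordinates, as OpenCV has them; the wrist camera has in their place "hand_eye" (4x4, takes a point from camera to tool coordinates, whose origin is the TCP and whose axes are the tool frame's). Camera axes: x right, y down, z forward; pixel columns grow to the right and rows downward; lengths in mm; the calibration is good to about 2 mm. The wrist camera is an equidistant fisheye: a pixel r from the principal point sees the ray r / f radians off the axis. A picture is of the moment at which its call begins: read the wrist's pose just before it. There is no depth.
- workorder.close_job(): hands the job in, once; it reports no verdict.
The state is a dict: "t": time; "qpos": joint angles; "qvel": joint speeds; "joint_torque": joint torques, N m; "ee_pos": TCP position; "orientation": TCP orientation; "ft_force": force on the tool from outside, world axes, zero at the start; "moment": the same for the moment, N m; "width": finger opening in mm.
Only numpy, scipy, OpenCV 4.12 (cv2) and the standard library are available. Lean on these libraries where they do the work, as an engineer would, in place of code of your own. Each camera call takes 0.05 s, during which the arm holds its last target.

## Task

The bolts are already out of the red cover: lift it off the blue bearing housing and lay it on the sloping green tray, so that it slides down and comes to rest flat and square in the tray's V-shaped corner. Then drop the three bearing rings from the tray into the bore of the housing so that they lie flat on one another as one column: the dark washer at the bottom, then the brass ball cage, then the bright washer. Bring each ring to the mouth of the bore before you let it go, do not drop anything from a height, and leave the other things on the bench alone.

Things in the scene. Friction and masses are not known exactly. Their poses are not given: they have to be found in the camera images.
- housing: Bearing housing, bolted down: blue square foot 130 x 130 x 14 mm, round body 94 mm across and a bare-metal square top flange 100 x 100 mm whose top face is 70 mm above the bench. Origin: centre of its underside, on the bench; z up along the bore; x and y parallel to the sides of the foot and flange.
- bore_mouth (a point): Centre of the bore's mouth, level with the top of the flange, 70 mm above the bench. The bore is 67 mm in diameter, with a 45 degree lead-in that widens it to 75 mm over the top 4 mm. It opens straight up.
- bore_floor (a point): Centre of the flat floor of the bore, 34 mm below the mouth. The first ring must lie on it.
- cover: Red cover of the housing, loose, about 0.35 kg: a plate 100 x 100 x 8 mm with a round boss 40 mm in diameter standing 26 mm above its middle (top of the boss 34 mm above the underside). It starts lying flat on the housing's flange, square with it. Origin: centre of the plate's underside; z up through the boss; x and y parallel to the plate's sides. Oily: it slides on the tray by itself (friction about 0.2).
- tray_plate: The sheet of the fixed green-painted steel tray, 200 mm up the slope and 490 mm wide, inclined 30 degrees, low side towards the robot. Origin: on the sheet's top face at its low edge (inner face of the lip), half way along. x runs straight up the slope, y along the lip, z square out of the sheet. A lip 10 mm high stops things at the low edge; rims 12 mm high close the two ends; sheet 3 mm thick.
- corner (a point): The point of the tray's V-shaped corner, on the sheet: two yellow bars 10 mm high, 5 mm thick, 85 mm long, run towards this point at 90 degrees to each other, each at 45 degrees to the slope, and stop 16 mm short of it; the V opens up the slope (155 mm towards -y of the tray's middle). The sheet's direction of slope runs straight into this corner.
- cover_home (a point): Where the centre of the cover's underside lies when the cover rests in the corner against both bars: on the sheet, 70.7 mm straight up the slope from the corner. The cover's sides are then at 45 degrees to the slope.
- housing_washer: Dark grey steel washer with a bright raceway groove on its upper face, 64 mm outside, 38 mm hole, 8 mm thick, about 0.13 kg. First and lowest ring. Origin: centre of its underside, z out of the upper face. Starts lying on the tray against the lip, in any of three places about 105 mm apart. Slippery (oiled).
- ball_cage: Brass ball cage with eleven steel balls, 64 mm outside, 36 mm hole, 10 mm thick, about 0.12 kg. Second ring. Origin: centre of its underside, z out of the upper face. Starts on the tray in one of the three places.
- shaft_washer: Bright steel washer, plain upper face, 64 mm outside, 32 mm hole, 8 mm thick, about 0.14 kg. Third and uppermost ring. Origin: centre of its underside, z out of the upper face. Starts on the tray in one of the three places.
- old_washer: Bystander: rusty brown worn-out washer, 64 mm outside, 8 mm thick, lying flat on the bench. Origin: centre of its underside.
- wrench: Bystander: steel wrench 200 mm long, lying on the bench. Origin: middle of its underside.
- screwdriver: Bystander: screwdriver with green handle, 210 mm long, lying on the bench. Origin: under its middle, on the bench.
- mallet: Bystander: two-faced mallet 240 mm long, head 105 mm, lying on the bench. Origin: under the middle, on the bench.
- grease_tin: Bystander: tin with blue label, 90 mm across, 85 mm tall, standing. Origin: centre of its underside.
- spray_can: Bystander: white spray can with yellow label, 64 mm across, 190 mm tall, standing. Origin: centre of its underside.
- bolt_dish: Bystander: black dish 100 x 140 x 35 mm with the cover's bolts. Origin: centre of its underside.
There are look-alikes about, which are no part of the job. Leave any purple look-alike of the housing_washer alone.

How it is judged (in metres and radians):
On the way, in this order (a step that is already met when the one before it is completed fails the run):
1. the cover is off the housing and rests, let go, in the tray's V-shaped corner (distance between cover and cover_home below 0.006 m and angle between the z axis of cover and the z axis of tray_plate, either way round below 0.06 rad and angle between the x axis of cover and the x axis of tray_plate, either way round between 0.715 and 0.855 rad and contact force between the fingers and cover below 0.1 N), for 0.2 s.
2. the dark housing washer lies flat on the floor of the bore, let go (z of housing_washer in the frame of housing between 0.034 and 0.0382 m and horizontal distance between housing_washer and bore_floor below 0.004 m and angle between housing_washer's own z axis and vertical below 0.06 rad and contact force between the fingers and housing_washer below 0.1 N), for 0.2 s.
3. the brass ball cage lies flat on it, let go (z of ball_cage in the frame of housing between 0.042 and 0.0462 m and horizontal distance between ball_cage and bore_floor below 0.004 m and angle between ball_cage's own z axis and vertical below 0.06 rad and contact force between the fingers and ball_cage below 0.1 N), for 0.2 s.
4. the bright shaft washer lies flat on the cage, let go (z of shaft_washer in the frame of housing between 0.052 and 0.0562 m and horizontal distance between shaft_washer and bore_floor below 0.004 m and angle between shaft_washer's own z axis and vertical below 0.06 rad and contact force between the fingers and shaft_washer below 0.1 N), for 0.2 s.
At the end, for the whole second after the job is handed in: Cover in the V corner: centre within 6 mm of cover_home, flat and square within 4 degrees. In the bore, bottom to top: dark washer, ball cage, bright washer (undersides 0, 8, 18 mm above the floor, within 2 mm), each flat within 3 degrees, within 4 mm of the axis. All let go and at rest (all of step 1 and all of step 2 and all of step 3 and all of step 4 and linear speed of each of cover, housing_washer, ball_cage, shaft_washer below 0.02 m/s); the robot touches nothing.
It fails at once if a bearing ring is let fall from well above the mouth of the bore (free and falling faster than 1.2 m/s) ((linear speed of housing_washer above 1.2 m/s and contact force between the fingers and housing_washer below 0.1 N) or (linear speed of ball_cage above 1.2 m/s and contact force between the fingers and ball_cage below 0.1 N) or (linear speed of shaft_washer above 1.2 m/s and contact force between the fingers and shaft_washer below 0.1 N)).
It fails at once if the cover is dropped (free and faster than 0.9 m/s) (linear speed of cover above 0.9 m/s and contact force between the fingers and cover below 0.1 N).
It fails at once if another thing on the bench is moved by more than 25 mm or pushed with more than 10 N (distance of any of old_washer, screwdriver from where it was at the start of the episode above 0.025 m or contact force between any of the fingers, the arm and old_washer above 10 N or contact force between any of the fingers, the arm and wrench above 10 N or contact force between any of the fingers, the arm and screwdriver above 10 N or contact force between any of the fingers, the arm and mallet above 10 N or contact force between any of the fingers, the arm and grease_tin above 10 N or contact force between any of the fingers, the arm and spray_can above 10 N or contact force between any of the fingers, the arm and bolt_dish above 10 N).
It also fails if it takes over 72 s, if anything falls off the work surface, if the arm or the gripper's body presses on something with over 40 N, if the wrist force passes 120 N, or if a joint passes its speed limit or range.

## Working session

There is one attempt and no reset: what is moved stays moved. The work goes in short steps, Python scripts to look and compute and a shell command to move; the robot and the scene stay as the last step left them, time stands still between calls to the robot, and variables do not carry over. Pictures are saved under pics/ and viewed, and the job is handed in when it is done.

```bash
ls -la; mkdir -p pics; python3 - <<'E'
from workcell import ctrl, vision, workorder
import cv2
print(ctrl.get_obs(), ctrl.grip_point_offset)
for n in ["scene","top","wrist"]:
    d=vision.get_image(n); cv2.imwrite(f"pics/{n}0.png",d["img"])
    print(n,{k:v for k,v in d.items() if k!="img"})
E
```

```text
total 12
drwxr-xr-x  3 agent agent 4096 Dec  7 15:25 .
drwxr-xr-x 23 root  root  4096 Dec  7 15:25 ..
drwxr-xr-x  2 agent agent 4096 Dec  7 15:25 pics
{'t': 0.0, 'qpos': array([ 1.21999855e+00,  4.23848582e-01,  1.63070679e+00, -4.07440502e-06,
        1.08862907e+00, -1.90085970e-02]), 'qvel': array([ 0.00025845, -0.00081743, -0.00249146, -0.00118068, -0.00246618,
       -0.00030556]), 'joint_torque': array([ 1.33476264e-03, -5.44630408e+01, -2.73664784e+01,  6.43362058e-02,
        2.29084870e-02, -1.43903580e-04]), 'ee_pos': array([203.3671221 , 590.37515227, 221.8902856 ]), 'orientation': array([ 0.25914519,  1.55535848, -0.26161336]), 'ft_force': array([-0.92466059, -0.56477257,  0.40760055]), 'moment': array([-0.0101265 , -0.02111226, -0.04596382]), 'width': 87.88576563537853} 18.700000000000003
scene {'mtx': array([[379.27786166,   0.        , 258.06536896],
       [  0.        , 379.27786166, 193.28995688],
       [  0.        ,   0.        ,   1.        ]]), 'rvec': array([ 1.88630208,  1.37201736, -0.63770231]), 'tvec': array([-148.82186066, -270.68251818, 1729.93758945])}
top {'mtx': array([[455.54616886,   0.        , 264.17238059],
       [  0.        , 455.54616886, 188.42392576],
       [  0.        ,   0.        ,   1.        ]]), 'rvec': array([ 2.15707066, -2.16397178,  0.1440269 ]), 'tvec': array([ -29.5403303 ,  545.88181235, 1398.48756118])}
wrist {'mtx': array([[297.31863964,   0.        , 252.38475449],
       [  0.        , 297.31863964, 194.10679396],
       [  0.        ,   0.        ,   1.        ]]), 'hand_eye': array([[-1.61439664e-04, -2.63283716e-01,  9.64718435e-01,
        -1.62077458e+02],
       [ 9.99999913e-01, -4.13943168e-04,  5.43735379e-05,
         6.41777667e-03],
       [ 3.85022938e-04,  9.64718360e-01,  2.63283760e-01,
        -7.17863558e+01],
       [ 0.00000000e+00,  0.00000000e+00,  0.00000000e+00,
         1.00000000e+00]])}
```

View pics/scene0.png

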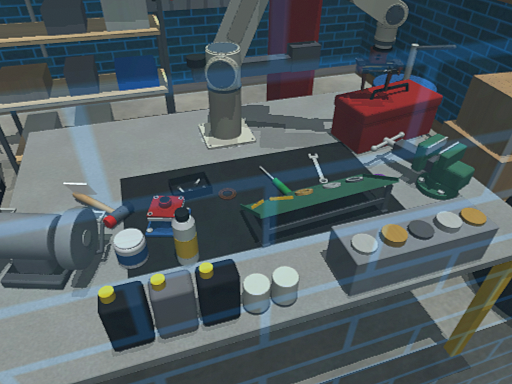

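View pics/top0.png

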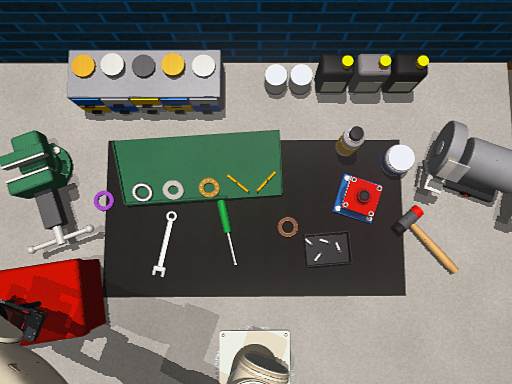

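View pics/wrist0.png

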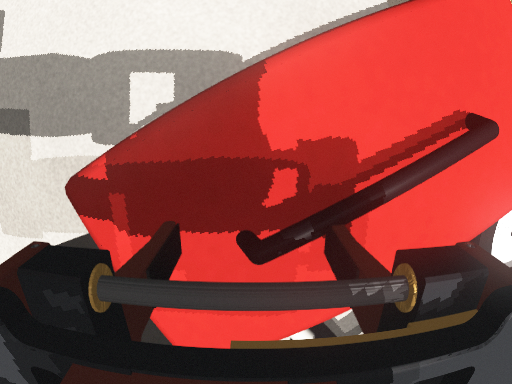

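```bash
cat > h.py <<'E'
import numpy as np, cv2
from scipy.spatial.transform import Rotation as R
from workcell import ctrl, vision, workorder
def ray(d,px,obs=None):
    px=np.array(px,float); m=d["mtx"]
    if "rvec" in d:
        Rm=cv2.Rodrigues(d["rvec"])[0]; o=-Rm.T@d["tvec"]
        v=np.array([(px[0]-m[0,2])/m[0,0],(px[1]-m[1,2])/m[1,1],1]); v=Rm.T@v
    else:
        x=(px[0]-m[0,2])/m[0,0]; y=(px[1]-m[1,2])/m[1,1]; r=np.hypot(x,y)
        s=np.sin(r)/r if r>1e-9 else 1
        v=np.array([x*s,y*s,np.cos(r)]); H=d["hand_eye"]; T=R.from_rotvec(obs["orientation"]).as_matrix()
        o=T@H[:3,3]+obs["ee_pos"]; v=T@H[:3,:3]@v
    return o,v/np.linalg.norm(v)
def onplane(d,px,p0,n=(0,0,1),obs=None):
    o,v=ray(d,px,obs); n=np.array(n,float); p0=np.array(p0,float)
    return o+v*((p0-o)@n)/(v@n)
def proj(d,P,obs=None):
    P=np.atleast_2d(np.array(P,float)); m=d["mtx"]
    if "rvec" in d: return cv2.projectPoints(P,d["rvec"],d["tvec"],m,None)[0][:,0]
    T=R.from_rotvec(obs["orientation"]).as_matrix(); H=d["hand_eye"]
    q=((P-obs["ee_pos"])@T-H[:3,3])@H[:3,:3]
    r=np.arctan2(np.hypot(q[:,0],q[:,1]),q[:,2]); h=np.hypot(q[:,0],q[:,1])
    return np.c_[m[0,2]+m[0,0]*r*q[:,0]/h, m[1,2]+m[1,1]*r*q[:,1]/h]
def shot(n,name=None):
    o=ctrl.get_obs(); d=vision.get_image(n)
    if name: cv2.imwrite(f"pics/{name}.png",d["img"])
    return d,o
def crop(img,x0,y0,x1,y1,s,name):
    cv2.imwrite(f"pics/{name}.png",cv2.resize(img[y0:y1,x0:x1],None,fx=s,fy=s,interpolation=cv2.INTER_NEAREST))
E
python3 - <<'E'
from h import *
im=cv2.imread("pics/top0.png")
crop(im,90,120,290,220,4,"ctop"); crop(im,320,160,420,235,6,"chous")
im=cv2.imread("pics/scene0.png"); crop(im,230,150,420,250,4,"csc")
E
```

```text
(no output)
```

View pics/ctop.png

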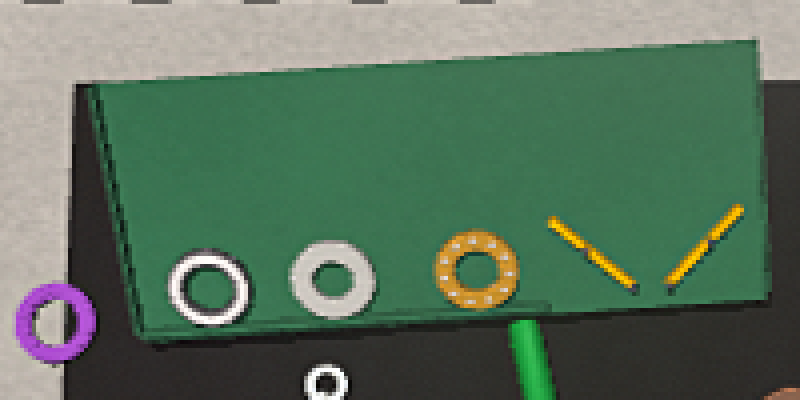

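View pics/chous.png

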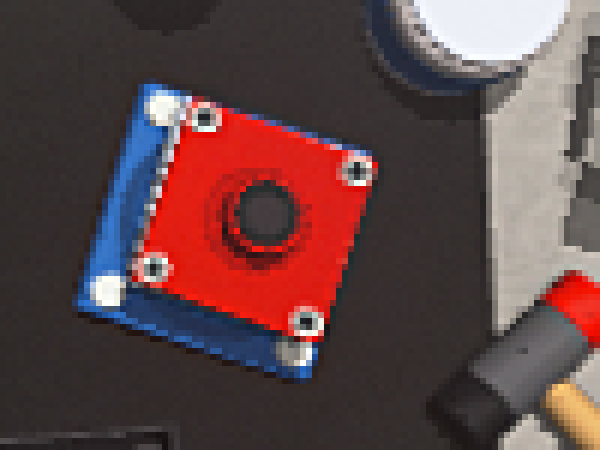

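View pics/csc.png

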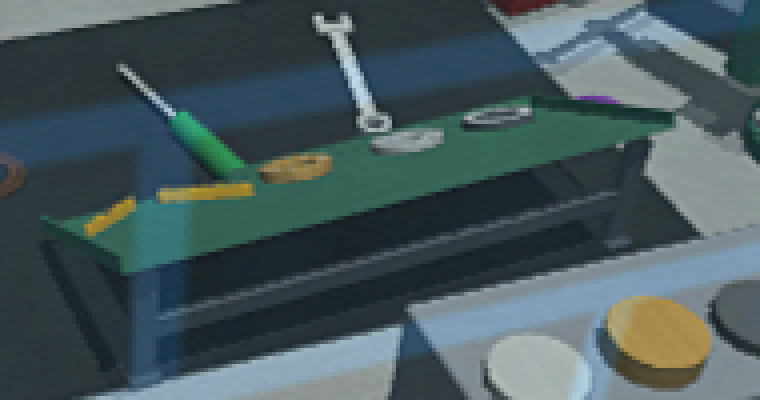

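```bash
cat >> h.py <<'E'
def tri(rays):
    A=sum(np.eye(3)-np.outer(v,v) for o,v in rays); b=sum((np.eye(3)-np.outer(v,v))@o for o,v in rays)
    p=np.linalg.solve(A,b); return p,[round(float(np.linalg.norm((np.eye(3)-np.outer(v,v))@(p-o))),1) for o,v in rays]
E
python3 - <<'E'
from h import *
np.set_printoptions(precision=1,suppress=True)
t=vision.get_image("top"); s=vision.get_image("scene")
print("cams",ray(t,(0,0))[0],ray(s,(0,0))[0])
for n,a,b in [("hiR",(279.3,130),(261,218)),("loR",(282.5,194.5),(240.5,204.5)),("hiL",(113.3,141),(398.7,180.5)),("loL",(125.8,205),(363,174)),
  ("dark",(142,192),(230+498/4,150+119/4)),("bright",(172.7,189.5),(230+408/4,150+141/4)),("cage",(209.2,187.5),(230+297/4,150+167/4)),
  ("barLtop",(90+552/4,120+221/4),(230+248/4,150+190/4)),("boss",(320+266/6,160+213/6),(165,199))]:
    print(n,*tri([ray(t,a),ray(s,b)]))
print("boss z104",onplane(t,(320+266/6,160+213/6),(0,0,104)))
# cover plate corners from red mask at z=78
for c in [(205,98),(377,160),(320,342),(132,285)]:
    print(onplane(t,(320+c[0]/6,160+c[1]/6),(0,0,78)))
E
```

```text
cams [ 367.   -19.5 1455.9] [1481.7 -349.7  877.8]
hiR [711.1 -74.5 125.2] [2.1, 2.1]
loR [527.8 -85.9  30.1] [3.3, 3.3]
hiL [678.  418.6 128.5] [2.0, 2.0]
loL [497.5 407.2  31.6] [5.6, 5.6]
dark [535.1 351.   44.4] [1.8, 1.8]
bright [542.3 255.1  46.1] [1.6, 1.6]
cage [548.4 142.3  47.5] [2.5, 2.5]
barLtop [583.7  81.6  64.2] [1.1, 1.1]
boss [ 515.1 -328.4  104.7] [1.6, 1.6]
boss z104 [ 514.9 -330.2  104. ]
[ 576.9 -306.8   78. ]
[ 544.7 -393.6   78. ]
[ 452.1 -361.4   78. ]
[ 481.3 -267.1   78. ]
```

```bash
python3 - <<'E'
from h import *
np.set_printoptions(precision=2,suppress=True)
o=ctrl.get_obs(); T=R.from_rotvec(o["orientation"]).as_matrix(); print(T)
t=vision.get_image("top")
crop(t["img"],300,110,440,215,5,"cr2")
print("can",onplane(t,(352,133),(0,0,190)),onplane(t,(347,148),(0,0,0)),"tin",onplane(t,(400,158),(0,0,85)))
E
```

```text
[[-0.    0.33  0.95]
 [-0.    0.95 -0.33]
 [-1.   -0.    0.  ]]
can [ 684.66 -280.78  190.  ] [ 682.28 -302.27    0.  ] tin [ 632.3  -447.68   85.  ]
```

View pics/cr2.png

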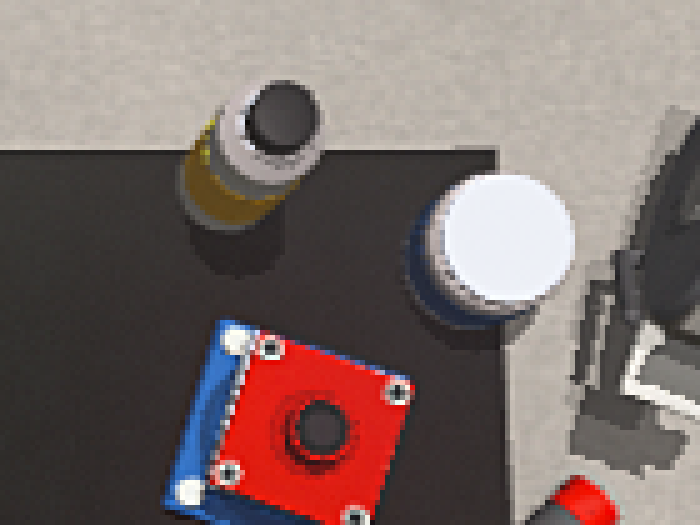

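```bash
python3 -m crank '[[[-0.03,0,0],[0,0,0],0.0878],[[-0.03,-0.01,0.01],[0,0,0],0.0878],[[0,-0.021,0.0265],[0,0,0],0.0878],[[0,-0.021,0.0265],[0,0,0],0.0878],[[0,-0.021,0.0265],[0,0,0],0.0878],[[0,-0.021,0.0265],[0,0,0],0.0878],[[0,-0.021,0.0265],[0,0,0],0.0878],[[0,-0.021,0.0265],[0,0,0],0.0878]]'
python3 -m crank '[[[0,-0.021,0.0265],[0,0,0],0.0878],[[0,-0.021,0.0265],[0,0,0],0.0878],[[0,-0.021,0.0265],[0,0,0],0.0878],[[0,-0.021,0.0265],[0,0,0],0.0878],[[0,-0.0366,0.0173],[0,0,0],0.0878],[[0,-0.0366,0.0173],[0,0,0],0.0878],[[0,-0.0366,0.0173],[0,0,0],0.0878],[[0,-0.0366,0.0173],[0,0,0],0.0878]]'
```

```text
t: 0.97
ee_pos: [319.6, 405.8, 282.8]
orientation: [0.26, 1.555, -0.26]
ft_force: [0.9, -0.3, 0.6]
width: 88.0
t: 1.63
ee_pos: [409.4, 130.6, 282.8]
orientation: [0.26, 1.555, -0.26]
ft_force: [1.0, 0.4, 1.7]
width: 87.9
```

```bash
python3 -m crank '[[[0,-0.035,0.02],[0,0,0],0.0878],[[0,-0.035,0.02],[0,0,0],0.0878],[[0,-0.035,0.02],[0,0,0],0.0878],[[0,-0.035,0.02],[0,0,0],0.0878],[[0,-0.035,0.02],[0,0,0],0.0878],[[0.0,-0.035,0.02],[0,0,0],0.0878],[[0.0,-0.035,0.02],[0,0,0],0.0878],[[0.0,-0.035,0.02],[0,0,0],0.0878]]'
python3 -m crank '[[[0.02,-0.035,0.02],[0,0,0],0.0878],[[0.02,-0.035,0.02],[0,0,0],0.0878],[[0.02,-0.03,0.01],[0,0,0],0.0878],[[0.02,0,0],[0,0,0],0.0878],[[0,0,0],[0,0,0],0.0878],[[0.0,0,0],[0,0,0],0.0878],[[0,0,0],[0,0,0],0.0878],[[0,0,0],[0,0,0],0.0878]]'
python3 - <<'E'
from h import *
np.set_printoptions(precision=2,suppress=True)
d,o=shot("wrist","w1"); print(o["ee_pos"],o["qpos"])
E
```

```text
t: 2.3
ee_pos: [469.6, -186.7, 282.9]
orientation: [0.261, 1.555, -0.261]
ft_force: [1.2, 0.1, -0.0]
width: 87.3
t: 2.97
ee_pos: [484.1, -289.0, 207.2]
orientation: [0.259, 1.553, -0.26]
ft_force: [0.5, -0.7, 0.2]
width: 87.9
[ 484.11 -288.95  207.19] [-0.56  0.35  1.78  0.    1.01 -1.8 ]
```

View pics/w1.png

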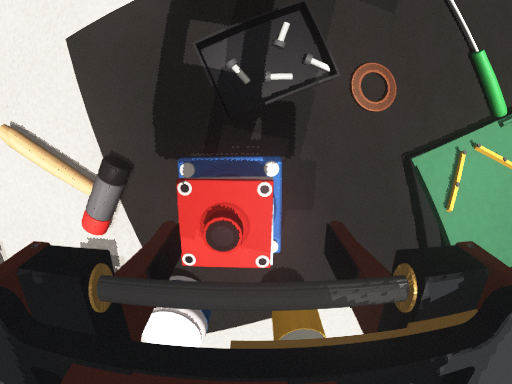

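```bash
python3 - <<'E'
from h import *
np.set_printoptions(precision=2,suppress=True)
o=ctrl.get_obs(); d=vision.get_image("wrist"); im=d["img"]
c=im[170:275,170:290]; hsv=cv2.cvtColor(im,cv2.COLOR_BGR2HSV)
w=((hsv[...,1]<90)&(hsv[...,2]>120)).astype(np.uint8)
red=((im[...,2]>120)&(im[...,1]<70)).astype(np.uint8)
# restrict to hull of red cover
n,l,s,ce=cv2.connectedComponentsWithStats(red)
P=[]
for g in [(185,188),(265,190),(188,261),(262,262)]:
    m=np.zeros_like(w); m[g[1]-9:g[1]+10,g[0]-9:g[0]+10]=1
    ys,xs=np.nonzero(w&m); hull=cv2.convexHull(np.c_[xs,ys].astype(np.float32)); (cx,cy),r=cv2.minEnclosingCircle(hull)
    p=onplane(d,(cx,cy),(0,0,78),obs=o); P.append(p); print((cx,cy),r,len(xs),p)
P=np.array(P); print("centre",P.mean(0)); 
for a,b in [(0,1),(2,3),(0,2),(1,3)]: v=P[b]-P[a]; print(np.linalg.norm(v),np.degrees(np.arctan2(v[1],v[0])))
crop(im,150,130,310,290,5,"wc1")
# boss top dark
t=vision.get_image("top")
E
```

```text
(184.07142639160156, 187.92857360839844) 7.231690883636475 115 [ 462.69 -355.92   78.  ]
(266.2241516113281, 191.22413635253906) 10.313997268676758 136 [ 493.42 -277.37   78.  ]
(188.5, 259.0) 6.800835609436035 91 [ 539.72 -383.64   78.  ]
(263.5, 258.5) 9.300638198852539 126 [ 565.12 -303.91   78.  ]
centre [ 515.24 -330.21   78.  ]
84.34665946571342 68.6353894946714
83.67558675683445 72.32873793742579
81.86792971890166 -19.7901843626976
76.45983867509581 -20.312077531046295
```

View pics/wc1.png

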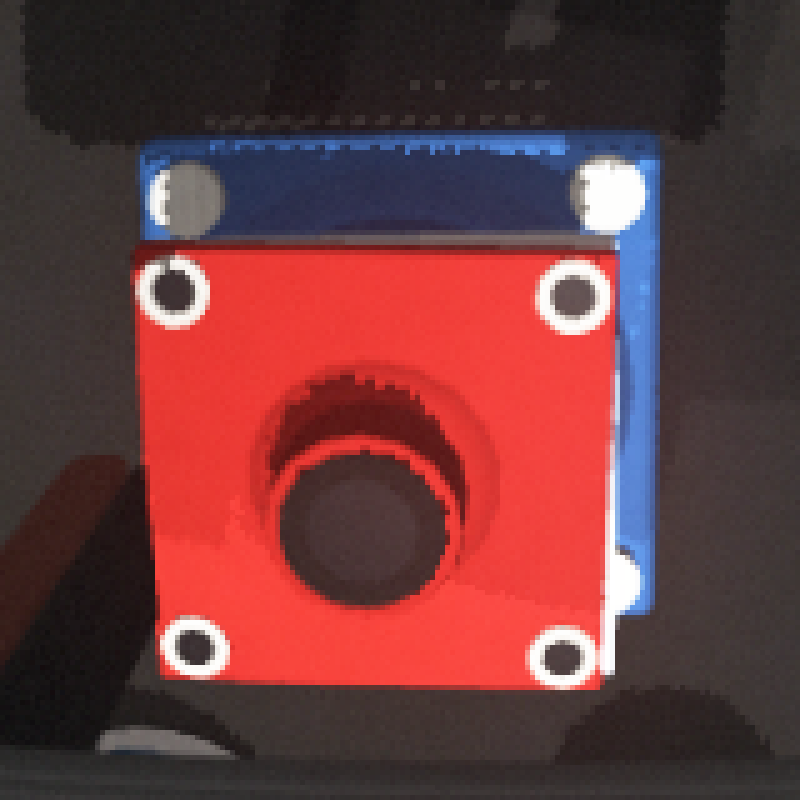

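```bash
python3 - <<'E'
from h import *
np.set_printoptions(precision=2,suppress=True)
o=ctrl.get_obs(); d=vision.get_image("wrist")
P=np.array([onplane(d,(150.+(x+.0)/5-.4,130+y/5-.4),(0,0,78),obs=o) for x,y in [(174,292),(573,297),(195,647),(563,657)]])
print(P, P.mean(0))
for a,b in [(0,1),(2,3),(0,2),(1,3)]: v=P[b]-P[a]; print(np.linalg.norm(v),np.degrees(np.arctan2(v[1],v[0])))
print("boss",onplane(d,(150+366/5-.4,130+528/5-.4),(0,0,104),obs=o))
T=R.from_rotvec(o["orientation"]).as_matrix(); print(T, np.degrees(np.arctan2(T[1,2],T[0,2])))
tgt=np.array([515.2,-330,82]); print(T.T@(tgt-o["ee_pos"]))
E
```

```text
[[ 462.57 -355.55   78.  ]
 [ 490.23 -278.6    78.  ]
 [ 539.35 -383.45   78.  ]
 [ 567.23 -306.26   78.  ]] [ 514.84 -330.96   78.  ]
81.7759032188751 70.22669296879891
82.07100320250292 70.14207816166281
81.69316953115002 -19.96404534087933
81.81392309110751 -19.757162254231552
boss [ 514.43 -329.89  104.  ]
[[ 0.    0.32  0.95]
 [-0.    0.95 -0.32]
 [-1.   -0.    0.  ]] -18.947844311321724
[125.06 -28.54  42.61]
```

```bash
python3 -m crank '[[[0.013,-0.0097,0.0141],[0.016,0,0],0.0878],[[0.013,-0.0097,0.0141],[0,0,0],0.0878],[[0.013,-0.0097,0.0141],[0,0,0],0.0878],[[0.025,0,0],[0,0,0],0.0878],[[0.025,0,0],[0,0,0],0.0878],[[0.02,0,0],[0,0,0],0.0878],[[0.017,0,0],[0,0,0],0.0878],[[0,0,0],[0,0,0],0.07]]'
python3 -c "
from h import *
d,o=shot('wrist','w2')"
```

```text
t: 3.83
ee_pos: [514.0, -331.2, 79.2]
orientation: [0.272, 1.553, -0.273]
ft_force: [-0.4, 0.9, 0.4]
width: 84.2
```

View pics/w2.png

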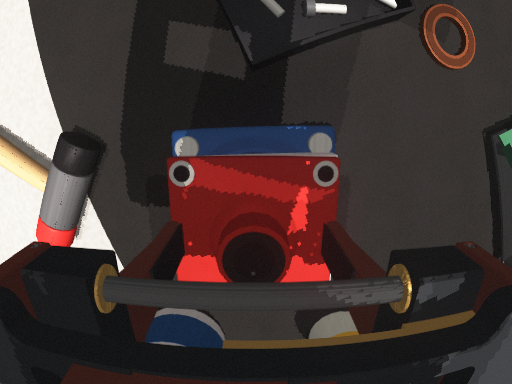

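```bash
python3 -m crank '[[[-0.002,0,0],[0,0,0],0.03],[[0,0,0],[0,0,0],0.03],[[0,0,0],[0,0,0],0.03],[[0,0,0],[0,0,0],0.03],[[0,0,0],[0,0,0],0.03],[[0,0,0],[0,0,0],0.03],[[0,0,0],[0,0,0],0.03],[[0,0,0],[0,0,0],0.03]]'
```

```text
t: 4.55
ee_pos: [513.4, -331.0, 81.8]
orientation: [0.273, 1.553, -0.273]
ft_force: [-0.7, 1.3, 1.5]
width: 39.4
```

```bash
python3 -m crank '[[[-0.02,0,0],[0,0,0],0.03],[[-0.035,0,0],[0,0,0],0.03],[[-0.035,0,0],[0,0,0],0.03],[[-0.035,0,0],[0,0,0],0.03],[[-0.02,0.028,-0.021],[0,0,0],0.03],[[0,0.028,-0.021],[0,0,0],0.03],[[0,0.028,-0.021],[0,0,0],0.03],[[0,0.028,-0.021],[0,0,0],0.03]]'
python3 -m crank '[[[0,0.028,-0.021],[0,0,0],0.03],[[0,0.028,-0.021],[0,0,0],0.03],[[0,0.028,-0.021],[0,0,0],0.03],[[0,0.028,-0.021],[0,0,0],0.03],[[0,0.02,0],[0,0,0],0.03],[[0,0,0],[0,0,0],0.03],[[0,0,0],[0,0,0],0.03],[[0,0,0],[0,0,0],0.03]]'
python3 -c "
from h import *
d,o=shot('wrist','w3')
shot('top','t3')"
```

```text
t: 5.22
ee_pos: [471.3, -195.8, 226.4]
orientation: [0.274, 1.554, -0.273]
ft_force: [0.5, 1.2, -3.9]
width: 39.5
t: 5.88
ee_pos: [438.3, -44.7, 226.3]
orientation: [0.272, 1.554, -0.273]
ft_force: [0.4, -0.6, -4.3]
width: 39.4
```

View pics/w3.png

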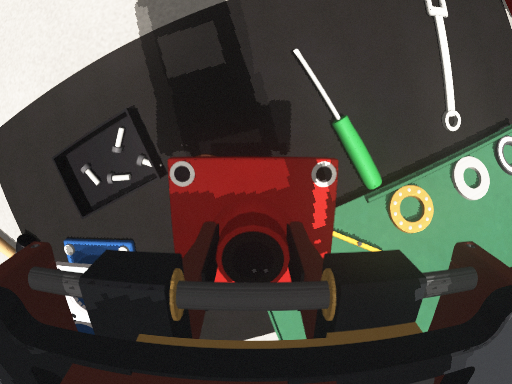

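View pics/t3.png

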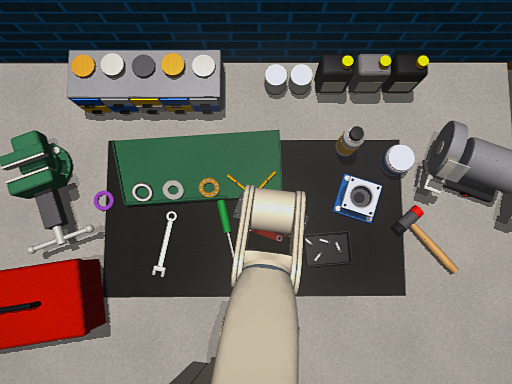

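```bash
python3 - <<'E'
from h import *
np.set_printoptions(precision=1,suppress=True)
o=ctrl.get_obs(); d=vision.get_image("wrist"); t=vision.get_image("top"); s=vision.get_image("scene")
crop(d["img"],340,120,512,260,4,"wc3")
print(d["img"][209,411],d["img"][196,398],d["img"][178,458])
def blob(im,f,box):
    h=cv2.cvtColor(im,cv2.COLOR_BGR2HSV); m=f(h).astype(np.uint8); k=np.zeros_like(m); x0,y0,x1,y1=box; k[y0:y1,x0:x1]=1; m&=k
    ys,xs=np.nonzero(m); hull=cv2.convexHull(np.c_[xs,ys].astype(np.float32)); e=cv2.fitEllipse(hull); return e
br=lambda h:(h[...,0]>8)&(h[...,0]<32)&(h[...,1]>110)&(h[...,2]>90)
wh=lambda h:(h[...,1]<60)&(h[...,2]>140)
for n,f,bw,bt in [("cage",br,(384,178,440,238),(195,174,223,202)),("bright",wh,(448,150,494,204),(158,175,188,204))]:
    a=blob(d["img"],f,bw); b=blob(t["img"],f,bt); print(n,a,b)
    print(tri([ray(d,a[0],o),ray(t,b[0])]))
E
```

```text
[121 166 107] [115 214 248] [247 250 251]
cage ((411.0560302734375, 208.2676544189453), (43.94964599609375, 48.11441421508789), 174.60562133789062) ((208.66700744628906, 186.91746520996094), (19.677976608276367, 21.142229080200195), 102.2998046875)
(array([550. , 141.5,  45.4]), [0.6, 0.6])
bright ((471.293701171875, 177.46829223632812), (35.15333557128906, 45.02682113647461), 166.90081787109375) ((172.64845275878906, 189.4521942138672), (18.618244171142578, 20.448074340820312), 109.48910522460938)
(array([542.6, 253.3,  46.2]), [0.9, 0.9])
```

View pics/wc3.png

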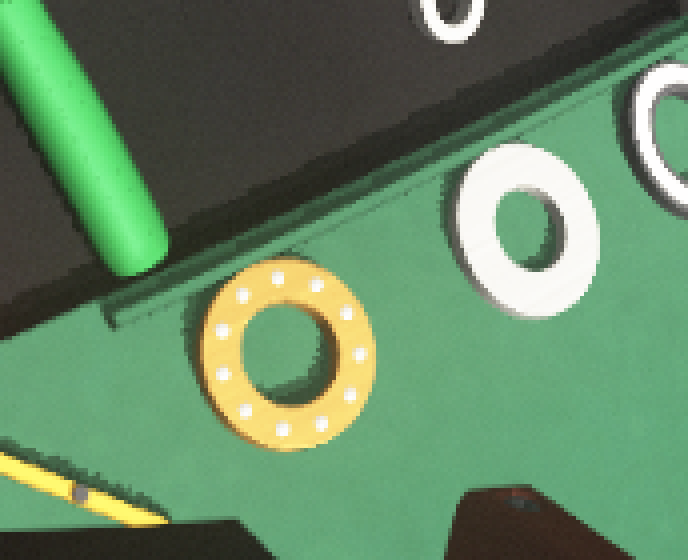

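```bash
cat >> h.py <<'E'
YAW=np.radians(4.0); TO=np.array([524,160.5,23.]) 
def tray():
    ux=np.array([np.cos(YAW)*np.cos(np.pi/6),np.sin(YAW)*np.cos(np.pi/6),.5]); uy=np.array([-np.sin(YAW),np.cos(YAW),0]); return np.c_[ux,uy,np.cross(ux,uy)]
def totray(p): return tray().T@(np.array(p)-TO)
def fromtray(q): return TO+tray()@np.array(q,float)
E
python3 - <<'E'
from h import *
np.set_printoptions(precision=1,suppress=True)
t=vision.get_image("top"); im=t["img"]
h=cv2.cvtColor(cv2.imread("pics/top0.png"),cv2.COLOR_BGR2HSV)
m=((h[...,0]>15)&(h[...,0]<35)&(h[...,1]>140)&(h[...,2]>120))
n=tray()[:,2]
for box in [(224,172,251,196),(254,168,280,196)]:
    x0,y0,x1,y1=box; ys,xs=np.nonzero(m[y0:y1,x0:x1]); 
    P=np.array([totray(onplane(t,(x+x0,y+y0),TO+10*n,n)) for x,y in zip(xs,ys)])[:,:2]
    c=P.mean(0); u=np.linalg.svd(P-c)[2][0]; s=(P-c)@u
    print("centre",c,"dir deg",np.degrees(np.arctan2(u[1],u[0])),"ext",s.min(),s.max(), "ends",c+u*s.min(),c+u*s.max())
for n_,p in [("cage",(550,141.5,45.4)),("bright",(542.6,253.3,46.2)),("hiR",(711,-74.5,125)),("hiL",(678,418.6,128.5)),("loR",(527.8,-85.9,30.1)),("loL",(497.5,407.2,31.6))]: print(n_,totray(p))
E
```

```text
centre [  40.5 -111.1] dir deg -135.18126873550688 ext -43.17849435025223 40.971209967539124 ends [ 71.2 -80.7] [  11.5 -140. ]
centre [  39.2 -197.1] dir deg 134.70731996997094 ext -43.03365846882193 41.058585116799996 ends [  69.4 -227.7] [  10.3 -168. ]
cage [ 32.5 -20.8   7.1]
bright [33.3 91.3  7.6]
hiR [ 198.4 -247.5    3.3]
hiL [201.4 246.7   5.6]
loR [  -8.1 -246.1   12.8]
loL [ -3.7 247.9  12.1]
```

```bash
cat >> h.py <<'E'
def plan(pos,Rt):
    o=ctrl.get_obs(); C=R.from_rotvec(o["orientation"]); w=(C.inv()*R.from_matrix(Rt)).as_rotvec()
    p=np.array(pos)-o["ee_pos"]
    np.set_printoptions(precision=4,suppress=True)
    print("ee",o["ee_pos"].round(1),"rot(tool)",w,"deg",np.degrees(np.linalg.norm(w)).round(1),"| shift in current axes(m)",C.as_matrix().T@p/1e3,"| in target axes",Rt.T@p/1e3)
def traypose(ang):  # tool z at ang deg from tray x, about normal
    t=tray(); a=np.radians(ang); z=t[:,0]*np.cos(a)+t[:,1]*np.sin(a); x=-t[:,2]; return np.c_[x,np.cross(z,x),z]
def downpose(ang):
    a=np.radians(ang); z=np.array([np.cos(a),np.sin(a),0]); x=np.array([0,0,-1.]); return np.c_[x,np.cross(z,x),z]
E
python3 - <<'E'
from h import *
Rt=traypose(-45)
plan(fromtray([80,-155,11.8+45]),Rt); print(fromtray([80,-155,11.8]))
E
```

```text
ee [438.5 -45.1 226.5] rot(tool) [ 0.3581 -0.4342  0.2984] deg 36.5 | shift in current axes(m) [0.1143 0.0974 0.1105] | in target axes [0.1693 0.0768 0.0145]
[598.0399  10.2989  73.2191]
```

```bash
python3 -m crank '[[[0,0,0],[0.0512,-0.062,0.0426],0.03],[[0,0,0],[0.0512,-0.062,0.0426],0.03],[[0,0,0],[0.0512,-0.062,0.0426],0.03],[[0,0,0],[0.0512,-0.062,0.0426],0.03],[[0,0,0],[0.0512,-0.062,0.0426],0.03],[[0,0,0],[0.0512,-0.062,0.0426],0.03],[[0,0,0],[0.0512,-0.062,0.0426],0.03],[[0,0,0],[0,0,0],0.03]]'
python3 - <<'E'
from h import *
Rt=traypose(-45)
plan(fromtray([80,-155,11.8+45]),Rt)
E
```

```text
t: 6.85
ee_pos: [435.0, -44.1, 224.7]
orientation: [0.677, 1.015, -0.351]
ft_force: [-1.4, 0.0, -5.6]
width: 39.3
ee [435.  -44.1 224.7] rot(tool) [-0.0026 -0.0023  0.0009] deg 0.2 | shift in current axes(m) [0.1693 0.0789 0.0182] | in target axes [0.1694 0.0787 0.018 ]
```

```bash
python3 -m crank '[[[0.021,0.012,0.003],[0,0,0],0.03],[[0.024,0.012,0.003],[0,0,0],0.03],[[0.025,0.012,0.003],[0,0,0],0.03],[[0.025,0.012,0.003],[0,0,0],0.03],[[0.025,0.012,0.003],[0,0,0],0.03],[[0.025,0.012,0.003],[0,0,0],0.03],[[0.024,0.0067,0],[0,0,0],0.03],[[0,0,0],[0,0,0],0.03]]'
python3 - <<'E'
from h import *
Rt=traypose(-45)
plan(fromtray([80,-155,11.8]),Rt)
shot("wrist","w4");shot("scene","s4")
E
```

```text
t: 7.52
ee_pos: [584.1, 8.0, 117.0]
orientation: [0.674, 1.026, -0.345]
ft_force: [0.8, 0.1, -3.2]
width: 39.2
ee [584.1   8.  117. ] rot(tool) [ 0.0031 -0.013   0.0015] deg 0.8 | shift in current axes(m) [ 0.045  -0.0059 -0.0072] | in target axes [ 0.0449 -0.006  -0.0078]
```

View pics/w4.png

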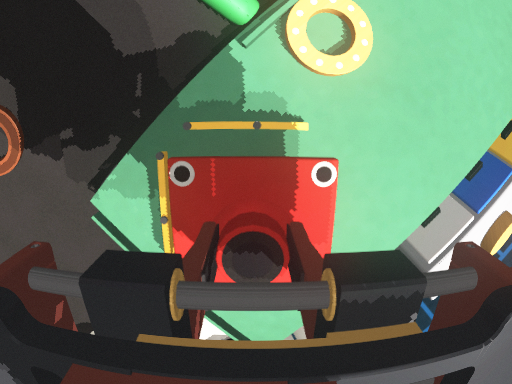

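View pics/s4.png

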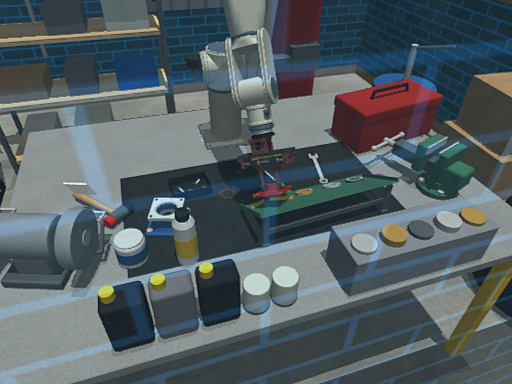

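```bash
python3 -m crank '[[[0.005,-0.003,-0.004],[0.003,-0.013,0.0015],0.03],[[0.008,-0.003,-0.004],[0,0,0],0.03],[[0.008,0,0],[0,0,0],0.03],[[0.008,0,0],[0,0,0],0.03],[[0.008,0,0],[0,0,0],0.03],[[0,0,0],[0,0,0],0.03],[[0,0,0],[0,0,0],0.03],[[0,0,0],[0,0,0],0.03]]'
python3 - <<'E'
from h import *
Rt=traypose(-45)
plan(fromtray([80,-155,11.8]),Rt)
d,o=shot("wrist","w5")
E
```

```text
t: 8.28
ee_pos: [595.3, 3.6, 96.9]
orientation: [0.681, 1.04, -0.345]
ft_force: [0.1, -0.4, -4.1]
width: 39.3
ee [595.3   3.6  96.9] rot(tool) [-0.0023 -0.0277  0.0035] deg 1.6 | shift in current axes(m) [ 0.0224 -0.0018 -0.0104] | in target axes [ 0.0221 -0.0018 -0.011 ]
```

View pics/w5.png

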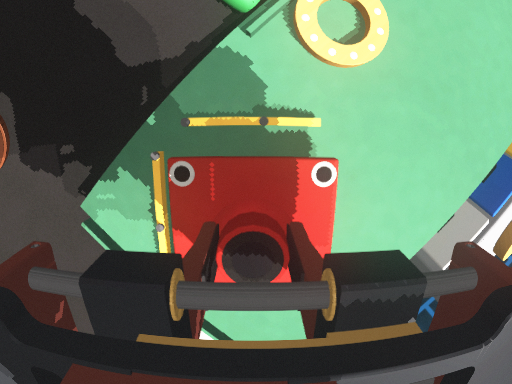

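```bash
python3 - <<'E'
from h import *
o=ctrl.get_obs(); print(o["qpos"].round(3),o["qvel"].round(3),o["ft_force"])
E
```

```text
[-0.053  0.458  2.109  0.775  0.109 -1.664] [ 0.002  0.003 -0.001  0.005 -0.002 -0.005] [-0.20116641  0.32101889 -3.96777149]
```

```bash
python3 -m crank '[[[-0.005,0.005,0.003],[0,0,0],0.03],[[-0.005,0.005,0.003],[0,0,0],0.03],[[0,0.005,0.003],[0,0,0],0.03],[[0,0,0],[0,-0.014,0],0.03],[[0,0,0],[0,-0.014,0],0.03],[[0,0,0],[0,0,0],0.03],[[0,0,0],[0,0,0],0.03],[[0,0,0],[0,0,0],0.03]]'
python3 - <<'E'
from h import *
Rt=traypose(-45)
plan(fromtray([105,-155,11.8]),Rt)
o=ctrl.get_obs(); print(o["qpos"].round(3))
E
```

```text
t: 9.0
ee_pos: [605.6, 8.3, 114.1]
orientation: [0.674, 1.015, -0.354]
ft_force: [0.0, -0.4, -3.4]
width: 39.4
ee [605.6   8.3 114.1] rot(tool) [-0.0021 -0.0014  0.0044] deg 0.3 | shift in current axes(m) [ 0.0317  0.0006 -0.0031] | in target axes [ 0.0317  0.0005 -0.0031]
[-0.03   0.432  2.095  0.457  0.108 -1.325]
```

```bash
cat > fk.py <<'E'
from h import *
from scipy.optimize import least_squares
D=[((203.37,590.38,221.89),(1.22,.42385,1.63071,0,1.08863,-.019)),((484.11,-288.95,207.19),(-.56,.35,1.78,0,1.01,-1.8)),
((595.3,3.6,96.9),(-.053,.458,2.109,.775,.109,-1.664)),((605.6,8.3,114.1),(-.03,.432,2.095,.457,.108,-1.325))]
def fk(q,p):
    h,L1,L2,Lt=p
    Ry=lambda a:R.from_euler('y',a).as_matrix(); Rz=lambda a:R.from_euler('z',a).as_matrix()
    A=Rz(q[0])@Ry(q[1]); pos=np.array([0,0,h])+A@[0,0,L1]
    B=A@Ry(q[2]); pos=pos+B@[0,0,L2]; C=B@Rz(q[3])@Ry(q[4]); pos=pos+C@[0,0,Lt]
    E=C@Rz(q[5]); return pos,E
s=least_squares(lambda p:np.concatenate([fk(q,p)[0]-x for x,q in D]),[300,400,400,200]); P=s.x
E
python3 - <<'E'
from fk import *
print(P,s.fun.round(1))
o=ctrl.get_obs(); pos,E=fk(o["qpos"],P); T=R.from_rotvec(o["orientation"]).as_matrix(); print(pos-o["ee_pos"]); print(E.T@T)
E
```

```text
[ 96.49867256 604.49437432 416.71255527 227.1952733 ] [  8.7 -10.8   4.6  -8.9  -9.    8.9   6.5 -18.2  -7.2   0.1 -15.7  -6.3]
[  0.11839942 -15.83417334  -6.34512066]
[[-3.18487843e-16 -1.00000000e+00 -2.80156786e-16]
 [ 8.62631816e-17  1.55312517e-16 -1.00000000e+00]
 [ 1.00000000e+00 -3.47993139e-16 -5.12208231e-18]]
```

```bash
sed -i 's/h,L1,L2,Lt=p/h,L1,L2,Lt,dy,dx=p/; s/pos=np.array(\[0,0,h\])+A@\[0,0,L1\]/pos=np.array([0,0,h])+Rz(q[0])@[dx,dy,0]+A@[0,0,L1]/; s/\[300,400,400,200\]/[300,400,400,200,0,0]/' fk.py
python3 - <<'E'
from fk import *
print(P,s.fun.round(1))
E
```

```text
[ 91.87531411 546.59512241 376.94228024 193.89541445  15.46162203
  60.2967909 ] [-5.4 -4.3 -1.   5.   0.6  4.3  4.4 -5.2 -1.2 -2.8 -1.7 -2.1]
```

```bash
python3 - <<'E'
from fk import *
o=ctrl.get_obs()
def solve(pos,Rt,q0):
    M=np.array([[0,-1,0],[0,0,-1],[1,0,0.]])
    f=lambda q:np.concatenate([(fk(q,P)[0]-pos)/100,(R.from_matrix(Rt.T@fk(q,P)[1]@M).as_rotvec())])
    return least_squares(f,q0)
for s_ in [80,95,105,115,125]:
  for h in [0,30]:
    r=solve(fromtray([s_,-155,11.8+h]),traypose(-45),o["qpos"]); print(s_,h,r.x.round(2),round(r.cost,5))
E
```

```text
80 0 [-0.02  0.5   2.15  2.04  0.05 -2.91] 0.0
80 30 [-0.03  0.43  2.16  1.03  0.06 -1.9 ] 0.0
95 0 [-0.02  0.5   2.11  1.23  0.05 -2.09] 0.0
95 30 [-0.02  0.43  2.12  0.61  0.08 -1.47] 0.0
105 0 [-0.02  0.5   2.08  0.82  0.06 -1.68] 0.0
105 30 [-0.02  0.43  2.09  0.46  0.1  -1.33] 0.0
115 0 [-0.02  0.5   2.05  0.58  0.08 -1.44] 0.0
115 30 [-0.02  0.44  2.07  0.37  0.13 -1.23] 0.0
125 0 [-0.02  0.5   2.03  0.44  0.1  -1.3 ] 0.0
125 30 [-0.02  0.44  2.04  0.31  0.15 -1.17] 0.0
```

```bash
python3 -m crank '[[[0,0,0],[0,0.025,-0.025],0.03],[[0,0,0],[0,0.025,-0.025],0.03],[[0.005,0,0],[0,0,0],0.03],[[0.005,0,-0.002],[0,0,0],0.03],[[0.005,0,-0.001],[0,0,0],0.03],[[0.004,0,0],[0,0,0],0.03],[[0,0,0],[0,0,0],0.03],[[0,0,0],[0,0,0],0.03]]'
python3 - <<'E'
from h import *
Rt=traypose(-45)
plan(fromtray([105,-155,11.8]),Rt)
o=ctrl.get_obs(); print(o["qpos"].round(3))
shot("wrist","w6")
E
```

```text
t: 9.67
ee_pos: [611.5, 10.9, 95.2]
orientation: [0.661, 1.083, -0.383]
ft_force: [-1.0, -0.7, -5.0]
width: 39.6
ee [611.5  10.9  95.2] rot(tool) [-0.0023 -0.0526  0.055 ] deg 4.4 | shift in current axes(m) [0.0121 0.0026 0.002 ] | in target axes [0.0124 0.0019 0.0014]
[-0.021  0.475  2.043  0.209  0.182 -1.071]
```

View pics/w6.png

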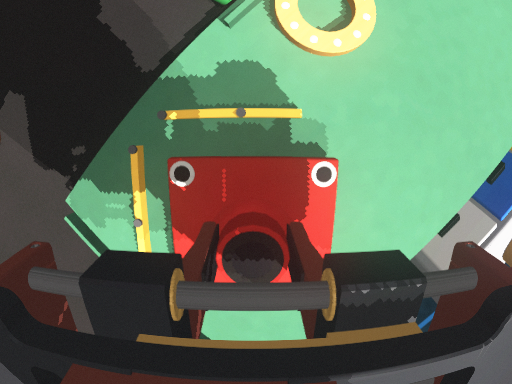

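```bash
python3 -m crank '[[[0,0,0],[0,-0.0175,0.0175],0.03],[[0.002,0,0],[0,0,0],0.03],[[0.002,0,0],[0,0,0],0.03],[[0.002,0,0],[0,0,0],0.03],[[0.001,0,0],[0,0,0],0.03],[[0,0,0],[0,0,0],0.03],[[0,0,0],[0,0,0],0.03],[[0,0,0],[0,0,0],0.03]]'
python3 - <<'E'
from h import *
Rt=traypose(-45)
plan(fromtray([105,-155,11.8]),Rt)
o=ctrl.get_obs(); print(o["qpos"].round(3),o["ft_force"])
E
```

```text
t: 10.38
ee_pos: [615.0, 10.9, 90.1]
orientation: [0.666, 1.059, -0.372]
ft_force: [-5.3, -1.9, 2.6]
width: 39.3
ee [615.   10.9  90.1] rot(tool) [-0.0023 -0.0343  0.037 ] deg 2.9 | shift in current axes(m) [0.0061 0.0019 0.0011] | in target axes [0.0062 0.0017 0.0009]
[-0.022  0.488  2.053  0.302  0.134 -1.163] [-5.3182 -1.9007  2.5516]
```

```bash
python3 -m crank '[[[0,0,0],[0,0,0],0.0878],[[0,0,0],[0,0,0],0.0878],[[-0.01,0,0],[0,0,0],0.0878],[[-0.03,0,0],[0,0,0],0.0878],[[-0.03,0,0],[0,0,0],0.0878],[[-0.03,0,0],[0,0,0],0.0878],[[0,0,0],[0,0,0],0.0878],[[0,0,0],[0,0,0],0.0878]]'
python3 - <<'E'
from h import *
shot("wrist","w7")
E
```

```text
t: 11.05
ee_pos: [571.2, 7.9, 181.3]
orientation: [0.667, 1.053, -0.371]
ft_force: [0.2, 0.5, 0.0]
width: 86.6
```

View pics/w7.png

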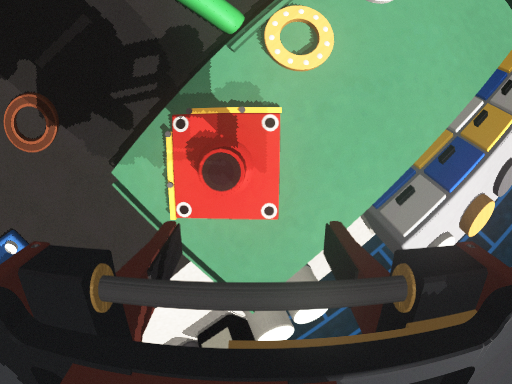

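```bash
python3 - <<'E'
from fk import *
o=ctrl.get_obs(); d=vision.get_image("wrist"); n=tray()[:,2]
H=np.array([totray(onplane(d,p,TO+8*n,n,obs=o)) for p in [(181,124),(270,123),(184,210),(269,211)]]); print(H.round(1),H.mean(0).round(1))
for a,b in [(0,1),(2,3),(0,2),(1,3)]: v=H[b]-H[a]; print(np.linalg.norm(v).round(1),np.degrees(np.arctan2(v[1],v[0])).round(1))
D.append((o["ee_pos"],o["qpos"]))
s=least_squares(lambda p:np.concatenate([fk(q,p)[0]-x for x,q in D]),P); P=s.x; print(P,s.fun.round(1))
M=np.array([[0,-1,0],[0,0,-1],[1,0,0.]])
def solve(pos,Rt,q0):
    f=lambda q:np.concatenate([(fk(q,P)[0]-pos)/100,(R.from_matrix(Rt.T@fk(q,P)[1]@M).as_rotvec())])
    return least_squares(f,q0)
for ty in [198,91,-21]:
  for a in [0,-25,25]:
   for h in [3,100]:
    r=solve(fromtray([32,ty,h]),traypose(a),[.4,.45,2.0,.8,.5,-1.8]); print(ty,a,h,r.x.round(2),round(r.cost,5))
E
```

```text
[[  11.3 -157.1    8. ]
 [  70.4  -98.7    8. ]
 [  70.1 -216.9    8. ]
 [ 129.2 -157.8    8. ]] [  70.2 -157.6    8. ]
83.1 44.7
83.5 45.0
83.8 -45.5
83.4 -45.2
[181.17579738 478.65536239 389.95994723 212.55049024  15.13831732
  74.53971055] [-5.8 -6.4  1.7  6.5 -0.8  4.2  4.6 -4.1 -0.1 -0.3 -1.2 -1.3 -2.5 -0.9
 -4.4]
198 0 3 [ 0.66  0.64  1.98  1.82 -0.29 -2.88] 0.0
198 0 100 [ 0.71  0.43  2.04  2.21 -0.38 -3.24] 0.0
198 -25 3 [ 0.66  0.64  1.98  1.82 -0.29 -2.44] 0.0
198 -25 100 [ 0.71  0.43  2.04  2.21 -0.38 -2.81] 0.0
198 25 3 [ 0.66  0.64  1.98  1.82 -0.29 -3.31] 0.0
198 25 100 [ 0.71  0.43  2.04 -0.93  0.38 -0.54] 0.0
91 0 3 [ 0.48  0.59  2.13  1.3  -0.21 -2.51] 0.0
91 0 100 [ 0.52  0.35  2.19 -1.07  0.25 -0.11] 0.0
91 -25 3 [ 0.48  0.59  2.13  1.3  -0.21 -2.07] 0.0
91 -25 100 [ 0.52  0.35  2.19  2.07 -0.25 -2.82] 0.0
91 25 3 [ 0.48  0.59  2.13 -1.84  0.21  0.2 ] 0.0
91 25 100 [ 0.52  0.35  2.19 -1.07  0.25 -0.55] 0.0
-21 0 3 [ 0.26  0.55  2.22  0.57 -0.17 -1.97] 0.0
-21 0 100 [ 0.28  0.29  2.29 -1.16  0.11 -0.23] 0.0
-21 -25 3 [ 0.26  0.55  2.22  0.57 -0.17 -1.54] 0.0
-21 -25 100 [ 0.28  0.29  2.29  1.98 -0.11 -2.94] 0.0
-21 25 3 [ 0.26  0.55  2.22 -2.57  0.17  0.73] 0.0
-21 25 100 [ 0.28  0.29  2.29 -1.16  0.11 -0.67] 0.0
```

```bash
cat >> h.py <<'E'
TO=np.array([522.7,158.,25.5])
def tiltpose(tau,yaw=np.degrees(YAW)):
    a=np.radians(tau); b=np.radians(yaw); f=np.array([np.cos(b),np.sin(b),0]); x=np.sin(a)*f-np.array([0,0,np.cos(a)]); z=np.cos(a)*f+np.array([0,0,np.sin(a)])
    return np.c_[x,np.cross(z,x),z]
E
cat >> fk.py <<'E'
D.append(((571.2,7.9,181.3),tuple(ctrl.get_obs()["qpos"])))
M=np.array([[0,-1,0],[0,0,-1],[1,0,0.]])
P=np.array([181.18,478.66,389.96,212.55,15.14,74.54])
def solve(pos,Rt,q0):
    f=lambda q:np.concatenate([(fk(q,P)[0]-pos)/100,(R.from_matrix(Rt.T@fk(q,P)[1]@M).as_rotvec())])
    return least_squares(f,q0)
E
python3 - <<'E'
from fk import *
o=ctrl.get_obs(); print(o["qpos"].round(2))
for ty,tau in [(198,15),(94,15),(94,10),(-18,10),(-18,8)]:
   for h in [3,100]:
    r=solve(fromtray([32,ty,h]),tiltpose(tau),[.4,.45,2.0,.8,.3,-1.8]); print(ty,tau,h,r.x.round(2),round(r.cost,5))
plan([520,250,240],tiltpose(15))
E
```

```text
[-0.03  0.26  2.11  0.15  0.3  -1.01]
198 15 3 [ 0.61  0.65  1.85 -0.32  0.43 -0.75] 0.0
198 15 100 [ 0.65  0.45  1.92 -0.27  0.57 -0.78] 0.0
94 15 3 [ 0.45  0.59  1.99 -0.3   0.33 -0.92] 0.0
94 15 100 [ 0.48  0.37  2.06 -0.22  0.49 -0.97] 0.0
94 10 3 [ 0.43  0.6   1.94 -0.15  0.44 -1.08] 0.0
94 10 100 [ 0.47  0.39  2.01 -0.12  0.59 -1.08] 0.0
-18 10 3 [ 0.24  0.56  2.03 -0.08  0.38 -1.33] 0.0
-18 10 100 [ 0.25  0.33  2.1  -0.06  0.54 -1.34] 0.0
-18 8 3 [ 0.23  0.57  2.01 -0.06  0.42 -1.36] 0.0
-18 8 100 [ 0.25  0.34  2.08 -0.05  0.58 -1.35] 0.0
ee [570.4   8.  179. ] rot(tool) [-0.7848  0.2025 -0.0819] deg 46.7 | shift in current axes(m) [-0.07    0.1714 -0.1747] | in target axes [-0.0676  0.2449 -0.0164]
```

```bash
python3 -m crank '[[[-0.01,0,0],[-0.112,0.029,-0.0117],0.0878],[[-0.01,0,0],[-0.112,0.029,-0.0117],0.0878],[[-0.01,0,0],[-0.112,0.029,-0.0117],0.0878],[[-0.01,0,0],[-0.112,0.029,-0.0117],0.0878],[[-0.01,0,0],[-0.112,0.029,-0.0117],0.0878],[[-0.01,0,0],[-0.112,0.029,-0.0117],0.0878],[[-0.01,0,0],[-0.112,0.029,-0.0117],0.0878],[[0,0.02,0],[0,0,0],0.0878]]'
python3 -m crank '[[[0,0.035,-0.001],[0,0,0],0.0878],[[0,0.035,-0.001],[0,0,0],0.0878],[[0,0.035,-0.001],[0,0,0],0.0878],[[0,0.035,-0.001],[0,0,0],0.0878],[[0,0.035,-0.001],[0,0,0],0.0878],[[0,0.035,-0.001],[0,0,0],0.0878],[[0,0.01,0],[0,0,0],0.0878],[[0,0,0],[0,0,0],0.0878]]'
python3 - <<'E'
from h import *
shot("wrist","w8"); plan([520,250,240],tiltpose(15))
E
```

```text
t: 11.82
ee_pos: [544.6, 23.9, 244.6]
orientation: [-0.05, 1.309, 0.061]
ft_force: [0.1, -0.8, 0.5]
width: 87.9
t: 12.48
ee_pos: [521.2, 246.8, 240.7]
orientation: [-0.048, 1.312, 0.062]
ft_force: [0.7, -0.2, -0.5]
width: 87.9
ee [521.1 245.2 240.8] rot(tool) [ 0.0022 -0.0037 -0.0002] deg 0.2 | shift in current axes(m) [ 0.0006  0.0049 -0.0009] | in target axes [ 0.0006  0.0049 -0.0009]
```

View pics/w8.png

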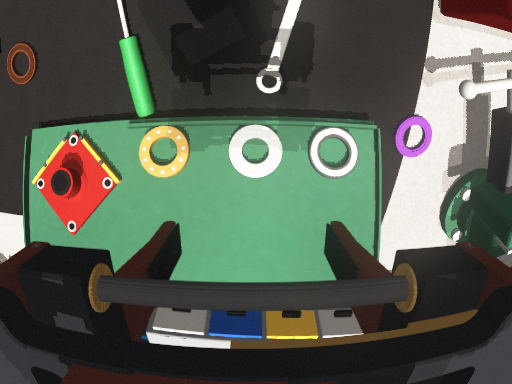

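```bash
python3 - <<'E'
from h import *
np.set_printoptions(precision=1,suppress=True)
o=ctrl.get_obs(); d=vision.get_image("wrist"); im=d["img"]; n=tray()[:,2]
crop(im,130,105,450,200,2.5,"wc8")
g=cv2.cvtColor(im,cv2.COLOR_BGR2HSV)
green=((g[...,0]>60)&(g[...,0]<95)&(g[...,1]>70))
for nm,box,hh in [("dark",(303,120,364,186),8),("bright",(223,118,288,184),8),("cage",(132,118,196,184),10)]:
    x0,y0,x1,y1=box; m=(~green[y0:y1,x0:x1]&(g[y0:y1,x0:x1,2]>60)).astype(np.uint8)
    nn,l,s,c=cv2.connectedComponentsWithStats(m); k=1+np.argmax(s[1:,4]); pts=np.argwhere(l==k)[:,::-1]+[x0,y0]
    e=cv2.fitEllipse(cv2.convexHull(pts.astype(np.float32)))
    q=totray(onplane(d,e[0],TO+hh*n,n,obs=o)); 
    print(nm,np.array(e[0]),np.array(e[1]),q)
for p in [(181,124)]: pass
for nm,p,h in [("hole",(73,141),8),("hole",(108,183),8),("hole",(41,184),8),("hole",(71,227),8),("rimL",(380,215),12),("rimR",(24,215),12),("lip",(255,118),10),("lip",(370,121),10),("lip",(150,121),10)]:
    print(nm,totray(onplane(d,p,TO+h*n,n,obs=o)))
E
```

```text
dark [334.1 152.1] [50.2 53.1] [ 33.7 186.8   8. ]
bright [256.5 150.2] [54.3 55.3] [32.8 91.9  8. ]
cage [165.9 150.8] [50.8 55.8] [ 32.4 -18.3  10. ]
hole [  12.9 -158.1    8. ]
hole [ 71.1 -98.4   8. ]
hole [  71.1 -215.4    8. ]
hole [ 130.2 -159.5    8. ]
rimL [110.9 246.5  12. ]
rimR [ 116.3 -248.9   12. ]
lip [-6.3 90.1 10. ]
lip [ -7.9 236.1  10. ]
lip [ -6.1 -41.   10. ]
```

View pics/wc8.png

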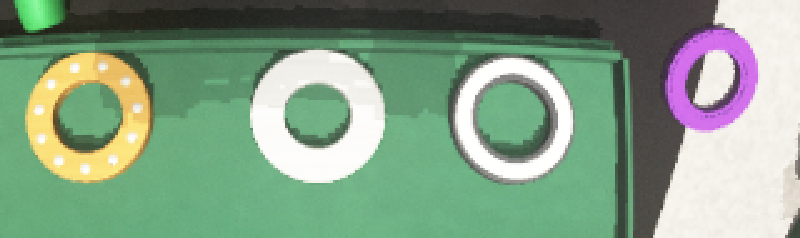

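```bash
python3 - <<'E'
from h import *
plan(fromtray([32.5,186.8,40]),tiltpose(17))
E
```

```text
ee [521.1 244.  241. ] rot(tool) [ 0.0007 -0.0386  0.0004] deg 2.2 | shift in current axes(m) [ 0.16    0.101  -0.0383] | in target axes [ 0.1585  0.1009 -0.0445]
```

```bash
python3 -m crank '[[[0,0,0],[0,-0.0386,0],0.076],[[0.02,0.025,-0.011],[0,0,0],0.076],[[0.028,0.026,-0.0115],[0,0,0],0.076],[[0.028,0.025,-0.011],[0,0,0],0.076],[[0.028,0.025,-0.011],[0,0,0],0.076],[[0.028,0,0],[0,0,0],0.076],[[0.0265,0,0],[0,0,0],0.076],[[0,0,0],[0,0,0],0.076]]'
python3 - <<'E'
from h import *
shot("wrist","w9"); plan(fromtray([32.5,186.8,7]),tiltpose(17))
E
```

```text
t: 13.25
ee_pos: [517.3, 342.2, 72.6]
orientation: [-0.047, 1.278, 0.056]
ft_force: [-0.7, -1.9, -0.0]
width: 76.0
ee [517.8 342.6  74.9] rot(tool) [-0.0018 -0.0029  0.0036] deg 0.3 | shift in current axes(m) [0.0308 0.0024 0.0081] | in target axes [0.0308 0.0023 0.008 ]
```

View pics/w9.png

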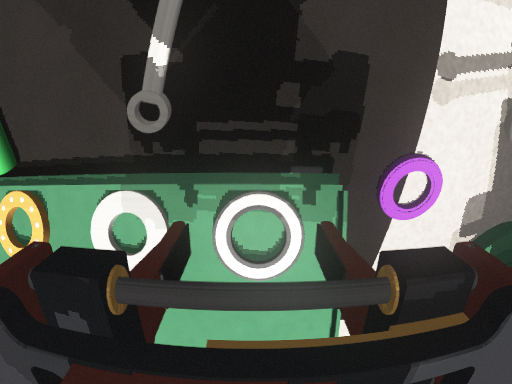

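```bash
python3 - <<'E'
from h import *
np.set_printoptions(precision=1,suppress=True)
o=ctrl.get_obs(); d=vision.get_image("wrist"); im=d["img"]; n=tray()[:,2]
g=cv2.cvtColor(im,cv2.COLOR_BGR2HSV); green=((g[...,0]>60)&(g[...,0]<95)&(g[...,1]>70))
x0,y0,x1,y1=205,182,315,290; m=((g[y0:y1,x0:x1,1]<60)&(g[y0:y1,x0:x1,2]>140)).astype(np.uint8)
nn,l,s,c=cv2.connectedComponentsWithStats(m); k=1+np.argmax(s[1:,4]); pts=np.argwhere(l==k)[:,::-1]+[x0,y0]
e=cv2.fitEllipse(cv2.convexHull(pts.astype(np.float32))); print(e)
for dz in (-3,0,3): print(totray(onplane(d,e[0],TO+(8+dz)*n,n,obs=o)))
q=totray(onplane(d,e[0],TO+8*n,n,obs=o)); plan(fromtray([q[0],q[1],7]),tiltpose(17))
E
```

```text
((257.5791931152344, 234.15924072265625), (86.604248046875, 90.16259002685547), 83.71891021728516)
[ 34.6 187.9   5. ]
[ 34.1 187.9   8. ]
[ 33.6 187.9  11. ]
ee [518.5 343.4  76.9] rot(tool) [-0.0023 -0.0003  0.0019] deg 0.2 | shift in current axes(m) [0.0321 0.0027 0.0082] | in target axes [0.0321 0.0027 0.0082]
```

```bash
python3 -m crank '[[[0.004,0.003,0.004],[0,0,0],0.076],[[0.005,0,0.004],[0,0,0],0.076],[[0.006,0,0],[0,0,0],0.076],[[0.005,0,0],[0,0,0],0.076],[[0.004,0,0],[0,0,0],0.076],[[0,0,0],[0,0,0],0.076],[[0,0,0],[0,0,0],0.076],[[0,0,0],[0,0,0],0.076]]'
python3 - <<'E'
from h import *
plan(fromtray([34,187.9,3.5]),tiltpose(17)); o=ctrl.get_obs(); print(totray(o["ee_pos"]),o["ft_force"])
E
```

```text
t: 14.02
ee_pos: [532.8, 349.5, 57.2]
orientation: [-0.044, 1.272, 0.06]
ft_force: [0.9, -0.1, -0.1]
width: 75.9
ee [532.8 349.5  57.2] rot(tool) [-0.0006  0.0019 -0.0004] deg 0.1 | shift in current axes(m) [ 0.0124 -0.0024  0.0006] | in target axes [ 0.0124 -0.0024  0.0007]
[ 36.1373 190.3043  15.7066] [ 0.9404 -0.082  -0.0749]
```

```bash
python3 -m crank '[[[0.003,-0.0024,0],[0,0,0],0.076],[[0.003,0,0],[0,0,0],0.076],[[0.002,0,0],[0,0,0],0.076],[[0.001,0,0],[0,0,0],0.076],[[0.001,0,0],[0,0,0],0.076],[[0,0,0],[0,0,0],0.076],[[0,0,0],[0,0,0],0.076],[[0,0,0],[0,0,0],0.076]]'
python3 - <<'E'
from h import *
plan(fromtray([34,187.9,3.5]),tiltpose(17)); o=ctrl.get_obs(); print(totray(o["ee_pos"]),o["ft_force"]); shot("wrist","w10")
E
```

```text
t: 14.68
ee_pos: [536.1, 347.4, 47.7]
orientation: [-0.043, 1.271, 0.06]
ft_force: [0.6, -0.1, -0.5]
width: 75.8
ee [536.1 347.4  47.7] rot(tool) [-0.0008  0.0021 -0.0005] deg 0.1 | shift in current axes(m) [ 0.0024 -0.0001  0.0005] | in target axes [ 0.0024 -0.0001  0.0005]
[ 34.0815 187.9727   5.903 ] [ 0.5533 -0.07   -0.5292]
```

View pics/w10.png

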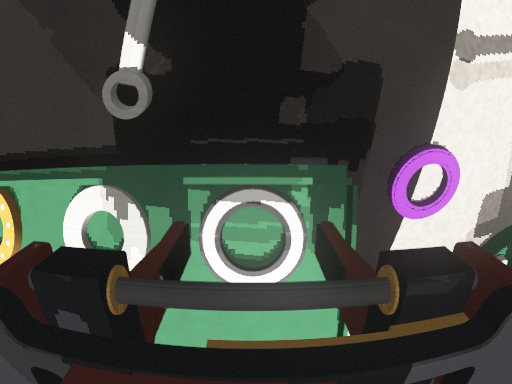

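```bash
python3 -m crank '[[[0.001,0,0],[0,0,0],0.076],[[0.001,0,0],[0,0,0],0.076],[[0.0005,0,0],[0,0,0],0.076],[[0,0,0],[0,0,0],0.076],[[0,0,0],[0,0,0],0.076],[[0,0,0],[0,0,0],0.076],[[0,0,0],[0,0,0],0.076],[[0,0,0],[0,0,0],0.076]]'
python3 - <<'E'
from h import *
o=ctrl.get_obs(); print(totray(o["ee_pos"]),o["ft_force"])
E
```

```text
t: 15.4
ee_pos: [536.8, 347.5, 46.2]
orientation: [-0.043, 1.271, 0.06]
ft_force: [-4.8, -0.9, 9.7]
width: 75.9
[ 34.02513438 188.05232554   4.28043565] [-4.80316899 -0.91583941  9.65953032]
```

```bash
python3 -m crank '[[[-0.0015,0,0],[0,0,0],0.055],[[0,0,0],[0,0,0],0.055],[[0,0,0],[0,0,0],0.055],[[0,0,0],[0,0,0],0.055],[[0,0,0],[0,0,0],0.055],[[0,0,0],[0,0,0],0.055],[[0,0,0],[0,0,0],0.055],[[-0.003,0,0],[0,0,0],0.055]]'
python3 -m crank '[[[-0.01,0,0],[0,0,0],0.055],[[-0.02,0,0],[0,0,0],0.055],[[-0.03,0,0],[0,0,0],0.055],[[-0.035,0,0],[0,0,0],0.055],[[-0.035,0,0],[0,0,0],0.055],[[-0.02,0,0],[0,0,0],0.055],[[0,0,0],[0,0,0],0.055],[[0,0,0],[0,0,0],0.055]]'
python3 - <<'E'
from h import *
o=ctrl.get_obs(); print(totray(o["ee_pos"]),o["ft_force"],o["qpos"]); shot("wrist","w11")
E
```

```text
t: 16.07
ee_pos: [535.3, 347.1, 49.0]
orientation: [-0.044, 1.272, 0.06]
ft_force: [-0.6, -0.1, -1.5]
width: 62.5
t: 16.73
ee_pos: [491.4, 344.4, 194.2]
orientation: [-0.042, 1.27, 0.061]
ft_force: [-0.1, -0.2, -1.7]
width: 62.7
[ 68.57063627 188.15114473 155.25241994] [-0.05943271 -0.23272062 -1.73793432] [ 0.67806229  0.3321273   1.88741729 -0.26663901  0.68950351 -0.77552671]
```

View pics/w11.png

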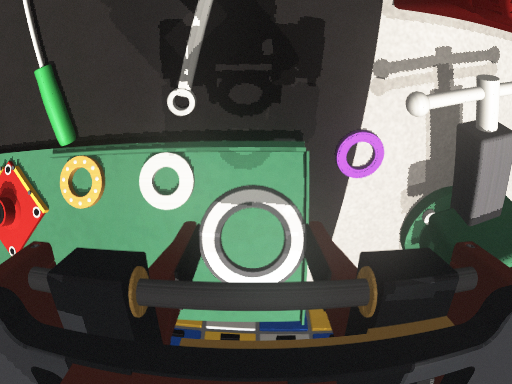

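```bash
cat >> h.py <<'E'
def ringtool(px,tau,hgt,thick=8,d=None,o=None):
    """held ring: upper-face centre in tool frame; ring normal at (30-tau) from -x_tool, TCP at hgt above ring underside"""
    d=d or vision.get_image("wrist"); f=dict(orientation=np.zeros(3),ee_pos=np.zeros(3))
    a=np.radians(30-tau); n=np.array([-np.cos(a),0,-np.sin(a)])
    p=onplane(d,px,(thick-hgt)*n,n,obs=f); return p,n
E
python3 - <<'E'
from h import *
np.set_printoptions(precision=2,suppress=True)
T=tiltpose(17); print("n in tool",T.T@tray()[:,2])
d=vision.get_image("wrist"); im=d["img"]; g=cv2.cvtColor(im,cv2.COLOR_BGR2HSV)
crop(im,180,170,330,300,5,"wc11")
for hg in (2.5,3.6,5):
    p,n=ringtool((252.5,238),17,hg,d=d); print(hg,p,"underside centre",p-8*n)
plan([440,-150,235],tiltpose(-13,-20))
E
```

```text
n in tool [-0.97 -0.   -0.22]
2.5 [-5.   -0.04 -2.8 ] underside centre [ 2.8  -0.04 -1.  ]
3.6 [-3.97 -0.04 -2.35] underside centre [ 3.82 -0.04 -0.55]
5 [-2.67 -0.04 -1.78] underside centre [ 5.13 -0.04  0.02]
ee [490.8 343.5 191.7] rot(tool) [ 0.4227  0.5164 -0.0144] deg 38.2 | shift in current axes(m) [-0.066  -0.4889 -0.0685] | in target axes [-0.0694 -0.4812  0.1082]
```

View pics/wc11.png

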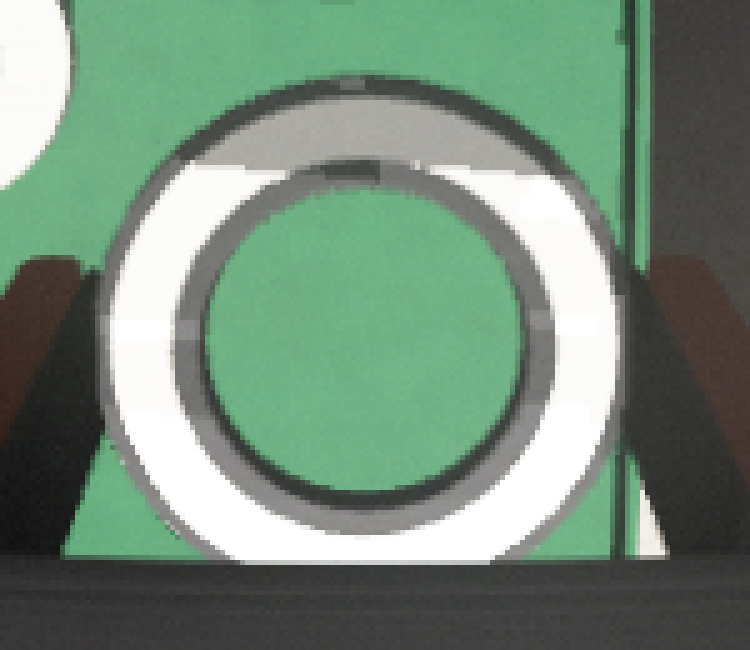

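```bash
python3 -m crank '[[[-0.01,0,0],[0.0604,0.0738,-0.0021],0.055],[[-0.01,0,0],[0.0604,0.0738,-0.0021],0.055],[[-0.01,0,0],[0.0604,0.0738,-0.0021],0.055],[[-0.01,0,0],[0.0604,0.0738,-0.0021],0.055],[[-0.01,0,0],[0.0604,0.0738,-0.0021],0.055],[[0,0,0],[0.0604,0.0738,-0.0021],0.055],[[0,-0.02,0],[0.0604,0.0738,-0.0021],0.055],[[0,-0.03,0.005],[0,0,0],0.055]]'
python3 - <<'E'
from h import *
plan([440,-150,230],tiltpose(-13,-20)); print(ctrl.get_obs()["qpos"])
E
```

```text
t: 17.5
ee_pos: [474.0, 294.3, 238.1]
orientation: [0.317, 1.781, -0.252]
ft_force: [0.9, -0.6, -1.9]
width: 62.5
ee [474.  294.3 238.1] rot(tool) [-0.0033 -0.0041 -0.0002] deg 0.3 | shift in current axes(m) [-0.0197 -0.4287  0.1201] | in target axes [-0.0191 -0.4291  0.1188]
[ 0.4435  0.3849  1.6714  0.1727  1.2532 -0.8428]
```

```bash
python3 -m crank '[[[-0.002,-0.035,0.01],[0,0,0],0.055],[[-0.002,-0.039,0.011],[0,0,0],0.055],[[-0.002,-0.039,0.011],[0,0,0],0.055],[[-0.002,-0.039,0.011],[0,0,0],0.055],[[-0.002,-0.039,0.011],[0,0,0],0.055],[[-0.002,-0.039,0.011],[0,0,0],0.055],[[-0.002,-0.039,0.011],[0,0,0],0.055],[[-0.002,-0.039,0.011],[0,0,0],0.055]]'
python3 -m crank '[[[-0.002,-0.039,0.011],[0,0,0],0.055],[[-0.002,-0.039,0.011],[0,0,0],0.055],[[-0.002,-0.039,0.011],[0,0,0],0.055],[[0,0,0],[0,0,0],0.055],[[0,0,0],[0,0,0],0.055],[[0,0,0],[0,0,0],0.055],[[0,0,0],[0,0,0],0.055],[[0,0,0],[0,0,0],0.055]]'
python3 - <<'E'
from h import *
plan([440,-150,230],tiltpose(-13,-20)); print(ctrl.get_obs()["qpos"]); shot("wrist","w12")
E
```

```text
t: 18.17
ee_pos: [449.1, -27.6, 234.6]
orientation: [0.314, 1.779, -0.249]
ft_force: [1.3, 0.0, -1.7]
width: 62.7
t: 18.83
ee_pos: [441.6, -145.8, 234.1]
orientation: [0.313, 1.777, -0.247]
ft_force: [-0.0, 0.9, -1.0]
width: 62.2
ee [ 441.6 -145.8  234.1] rot(tool) [ 0.002  -0.0003 -0.001 ] deg 0.1 | shift in current axes(m) [ 0.004  -0.0045  0.0008] | in target axes [ 0.004  -0.0045  0.0008]
[-0.3456  0.2869  1.8263  0.0019  1.2555 -1.57  ]
```

View pics/w12.png

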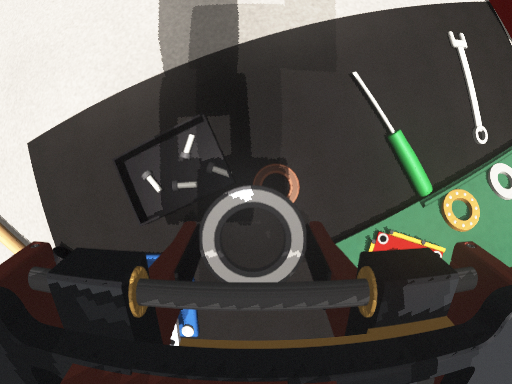

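```bash
python3 - <<'E'
from h import *
d,o=shot("top","t12"); crop(cv2.imread("pics/t3.png"),325,165,395,230,9,"ct3")
E
```

```text
(no output)
```

View pics/ct3.png

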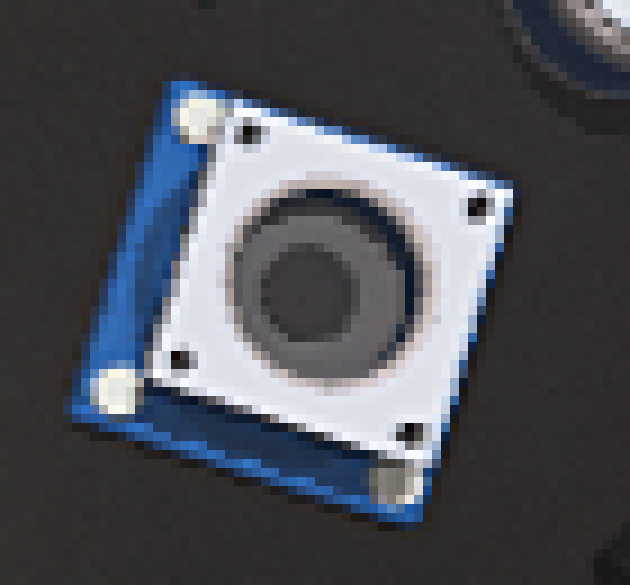

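```bash
python3 - <<'E'
from h import *
np.set_printoptions(precision=1,suppress=True)
t=vision.get_image("top")
H=np.array([onplane(t,(325+x/9-.44,165+y/9-.44),(0,0,70)) for x,y in [(247,131),(478,206),(410,433),(179,358)]]); print(H,H.mean(0))
for a,b in [(0,1),(1,2),(2,3),(3,0)]: v=H[b]-H[a]; print(np.linalg.norm(v),np.degrees(np.arctan2(v[1],v[0])))
print("bore", onplane(t,(325+330/9-.44,165+285/9-.44),(0,0,70)))
p=np.array([514.8,-330.5,74.5]); T=tiltpose(-13,-20)
print("offset",T@[3.8,0,.2])
c=np.array([514.8,-331,70]); 
plan(c-T@np.array([3.8,0,.2])+[0,0,35],T)
E
```

```text
[[ 569.5 -301.5   70. ]
 [ 543.4 -379.8   70. ]
 [ 465.9 -354.    70. ]
 [ 491.6 -276.2   70. ]] [ 517.6 -327.9   70. ]
82.50973821347316 -108.42374239708168
81.70441223756592 161.58911735960316
81.9261788710837 71.68206372710551
81.85791423962375 -18.002347578022285
bore [ 516.4 -328.4   70. ]
offset [-0.6  0.2 -3.7]
ee [ 441.9 -146.   234.5] rot(tool) [ 0.002   0.0008 -0.0009] deg 0.1 | shift in current axes(m) [ 0.0928 -0.1493  0.157 ] | in target axes [ 0.0928 -0.1489  0.1573]
```

```bash
python3 -m crank '[[[0,-0.025,0.025],[0,0,0],0.055],[[0,-0.025,0.026],[0,0,0],0.055],[[0.01,-0.025,0.027],[0,0,0],0.055],[[0.015,-0.025,0.027],[0,0,0],0.055],[[0.015,-0.025,0.027],[0,0,0],0.055],[[0.015,-0.024,0.025],[0,0,0],0.055],[[0.015,0,0],[0,0,0],0.055],[[0,0,0],[0,0,0],0.055]]'
python3 - <<'E'
from h import *
T=tiltpose(-13,-20)
c=np.array([515.3,-330.2,70]); 
plan(c-T@np.array([3.8,0,.2])+[0,0,15],T); shot("wrist","w13"); shot("top","t13")
plan(c-T@np.array([3.8,0,.2])+[0,0,15],T)
E
```

```text
t: 19.65
ee_pos: [518.2, -333.4, 127.3]
orientation: [0.317, 1.781, -0.247]
ft_force: [-0.7, 0.1, -1.6]
width: 62.6
ee [ 518.2 -333.4  127.3] rot(tool) [-0.0005 -0.0047 -0.0028] deg 0.3 | shift in current axes(m) [0.0382 0.0019 0.0058] | in target axes [0.0382 0.002  0.0056]
ee [ 519.4 -332.8  130.6] rot(tool) [ 0.0009 -0.0012 -0.0018] deg 0.1 | shift in current axes(m) [0.0417 0.001  0.0054] | in target axes [0.0417 0.001  0.0054]
```

View pics/w13.png

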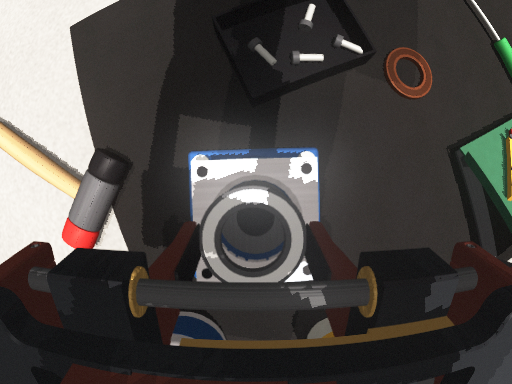

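```bash
python3 - <<'E'
from h import *
crop(cv2.imread("pics/w13.png"),180,140,330,290,5,"wc13")
E
```

```text
(no output)
```

View pics/wc13.png

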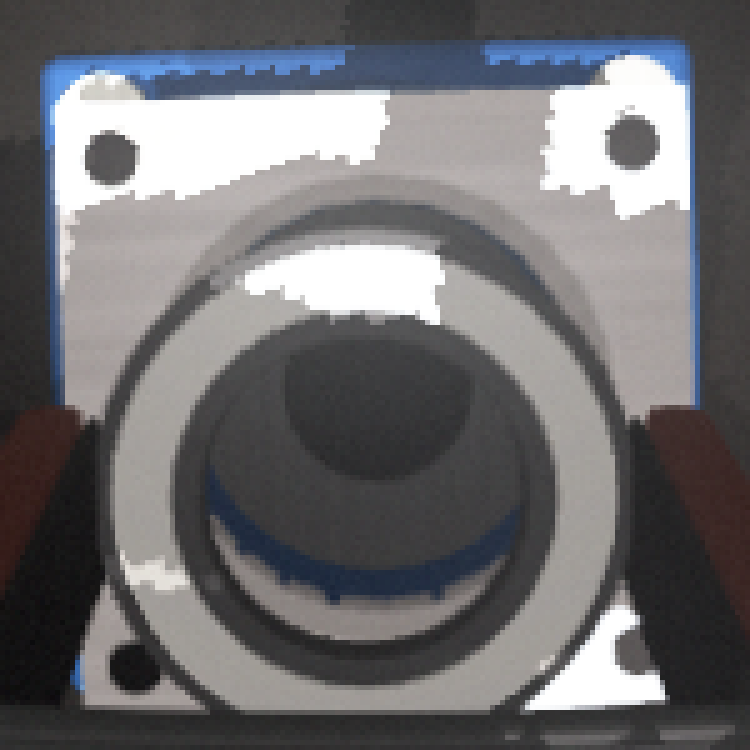

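```bash
python3 - <<'E'
from h import *
np.set_printoptions(precision=1,suppress=True)
d,o=shot("wrist","w14"); print(o["ee_pos"],o["qvel"])
im=d["img"]; g=im.max(2)
P=[]
for c in [(202,171),(306,169),(206,273)]:
    w=im[c[1]-10:c[1]+11,c[0]-10:c[0]+11].max(2); 
    m=(w<120).astype(np.uint8); n,l,s,ce=cv2.connectedComponentsWithStats(m)
    k=1+np.argmin(np.hypot(*(ce[1:]-10).T)); px=ce[k]+np.array(c)-10; P.append(onplane(d,px,(0,0,70),obs=o)); print(px,s[k,4],P[-1])
P=np.array(P); print("centre from diag",(P[1]+P[2])/2, np.linalg.norm(P[0]-P[1]),np.linalg.norm(P[0]-P[2]))
E
```

```text
[ 519.4 -332.8  130.6] [ 0. -0. -0. -0. -0.  0.]
[201.4 169.8] 80 [ 464.6 -355.9   70. ]
[304.5 166.9] 76 [ 490.5 -277.8   70. ]
[207.7 270.2] 136 [ 543.  -380.3   70. ]
centre from diag [ 516.7 -329.1   70. ] 82.2567234223898 82.11403752809886
```

```bash
python3 - <<'E'
from h import *
T=tiltpose(-13,-20)
c=np.array([516.4,-329.5,70.5]); 
plan(c-T@np.array([3.8,0,.2]),T); print(c-T@np.array([3.8,0,.2]))
E
```

```text
ee [ 520.1 -332.9  131.6] rot(tool) [ 0.0012  0.0008 -0.0013] deg 0.1 | shift in current axes(m) [0.0568 0.0019 0.009 ] | in target axes [0.0568 0.002  0.009 ]
[ 517.0201 -329.7257   74.2476]
```

```bash
python3 -m crank '[[[0.01,0.002,0.005],[0,0,0],0.055],[[0.015,0,0.004],[0,0,0],0.055],[[0.015,0,0],[0,0,0],0.055],[[0.01,0,0],[0,0,0],0.055],[[0.004,0,0],[0,0,0],0.055],[[0,0,0],[0,0,0],0.055],[[0,0,0],[0,0,0],0.055],[[0,0,0],[0,0,0],0.055]]'
python3 - <<'E'
from h import *
T=tiltpose(-13,-20)
c=np.array([516.4,-329.5,70.5]); 
plan(c-T@np.array([3.8,0,.2]),T)
d,o=shot("wrist","w15")
crop(d["img"],150,120,350,300,4,"wc15")
E
```

```text
t: 20.47
ee_pos: [518.0, -331.0, 77.0]
orientation: [0.314, 1.775, -0.249]
ft_force: [0.4, -0.0, -2.2]
width: 62.4
ee [ 518. -331.   77.] rot(tool) [ 0.0003  0.0021 -0.001 ] deg 0.1 | shift in current axes(m) [ 0.003   0.0009 -0.0007] | in target axes [ 0.003   0.0009 -0.0007]
```

View pics/wc15.png

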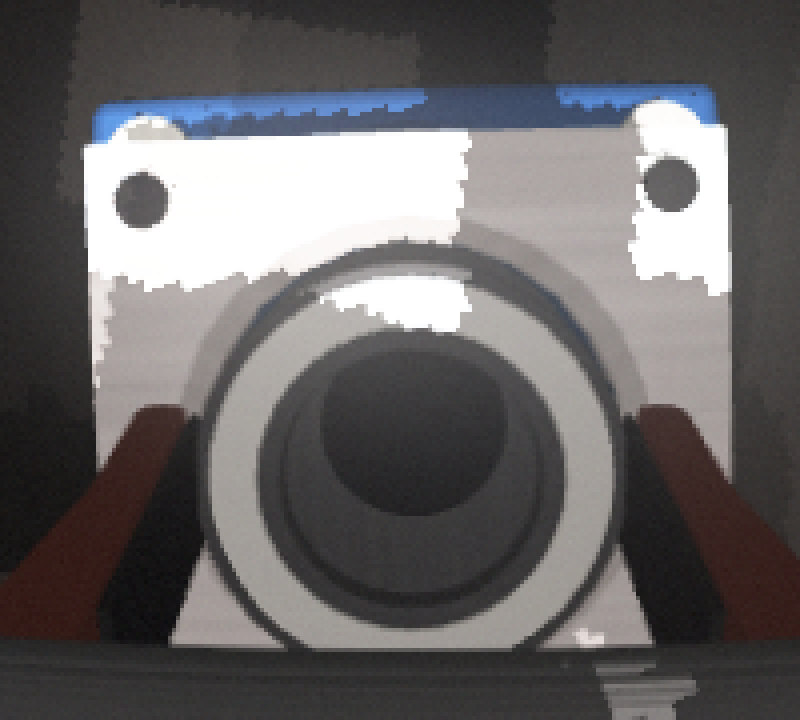

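```bash
python3 - <<'E'
from h import *
np.set_printoptions(precision=1,suppress=True)
d,o=shot("wrist"); T=R.from_rotvec(o["orientation"]).as_matrix(); print(o["ee_pos"])
A,B=[onplane(d,(150+x/4-.4,120+y/4-.4),(0,0,70),obs=o) for x,y in [(142,200),(670,185)]]
v=(B-A); L=np.linalg.norm(v); v/=L; c=(A+B)/2+41*np.array([v[1],-v[0],0]); print(A,B,L,c)
rc=o["ee_pos"]+T@[3.8,0,.2]; print("ring underside",rc,"need tool",T.T@(c-rc))
# via bore top edge: front outline top crop (415,215) lead-in outer r=37.5
p=onplane(d,(150+415/4,120+217/4),(0,0,70),obs=o); print("near edge dist",np.linalg.norm(p-c))
E
```

```text
[ 518.1 -331.1   77.1]
[ 464.8 -356.    70. ] [ 490.6 -278.4   70. ] 81.79349784456832 [ 516.6 -330.1   70. ]
ring underside [ 517.4 -330.8   73.3] need tool [ 3.5  0.4 -0.3]
near edge dist 36.736362055575455
```

```bash
python3 -m crank '[[[0.0015,0.0004,0],[0,0,0],0.055],[[0.0015,0,0],[0,0,0],0.055],[[0,0,0],[0,0,0],0.055],[[0,0,0],[0,0,0],0.055],[[0,0,0],[0,0,0],0.0878],[[0,0,0],[0,0,0],0.0878],[[0,0,0],[0,0,0],0.0878],[[0,0,0],[0,0,0],0.0878]]'
python3 -m crank '[[[0,0,0],[0,0,0],0.0878],[[0,0,0],[0,0,0],0.0878],[[-0.02,0,0],[0,0,0],0.0878],[[-0.035,0,0],[0,0,0],0.0878],[[-0.035,0,0],[0,0,0],0.0878],[[-0.035,0,0],[0,0,0],0.0878],[[0,0,0],[0,0,0],0.0878],[[0,0,0],[0,0,0],0.0878]]'
python3 - <<'E'
from h import *
d,o=shot("wrist","w16")
E
```

```text
t: 21.23
ee_pos: [517.0, -330.2, 73.5]
orientation: [0.314, 1.776, -0.248]
ft_force: [-0.1, -1.0, -0.0]
width: 85.6
t: 21.9
ee_pos: [544.6, -340.6, 197.6]
orientation: [0.312, 1.771, -0.25]
ft_force: [-0.1, -0.2, -1.2]
width: 87.8
```

View pics/w16.png

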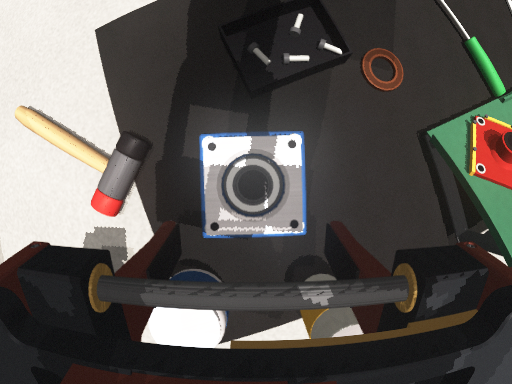

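```bash
python3 - <<'E'
from h import *
np.set_printoptions(precision=1,suppress=True)
d,o=shot("wrist"); im=d["img"]; crop(im,195,125,315,245,6,"wc16")
P=[onplane(d,p,(0,0,70),obs=o) for p in [(212,147),(292,144),(214,227),(294,224)]]
print(np.array(P),np.mean(P,0),o["ee_pos"])
plan([520,150,220],tiltpose(10))
E
```

```text
[[ 464.1 -354.5   70. ]
 [ 489.1 -277.    70. ]
 [ 541.4 -380.7   70. ]
 [ 566.5 -302.8   70. ]] [ 515.3 -328.8   70. ] [ 543.2 -339.8  195.6]
ee [ 542.4 -339.4  194.3] rot(tool) [-0.4215 -0.3958 -0.0128] deg 33.1 | shift in current axes(m) [ 0.0182  0.4522 -0.1893] | in target axes [-0.0232  0.4898  0.016 ]
```

View pics/wc16.png

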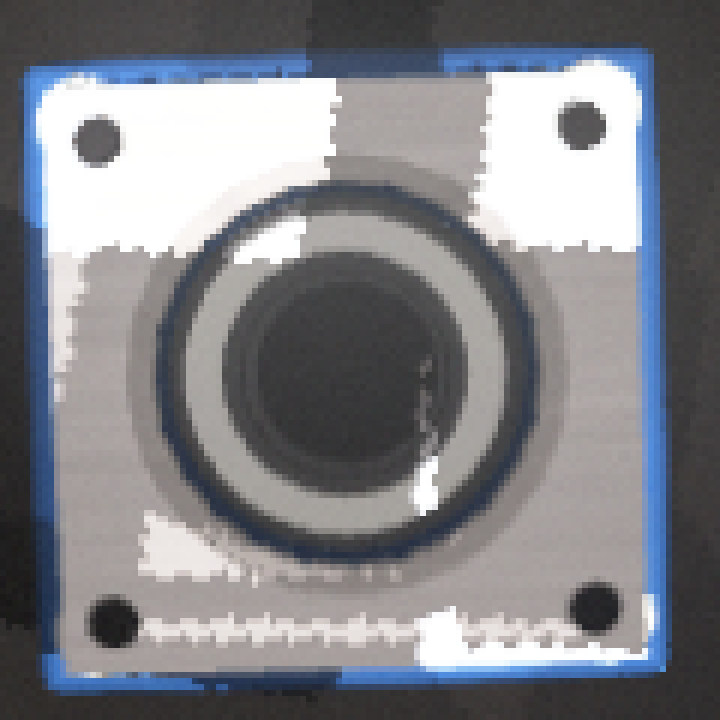

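```bash
python3 -m crank '[[[0,0.03,-0.017],[0,0,0],0.078],[[0,0.037,-0.016],[0,0,0],0.078],[[0,0.037,-0.016],[0,0,0],0.078],[[0,0.037,-0.016],[0,0,0],0.078],[[0,0.037,-0.016],[0,0,0],0.078],[[0,0.037,-0.016],[0,0,0],0.078],[[0,0.037,-0.016],[0,0,0],0.078],[[0,0.037,-0.016],[0,0,0],0.078]]'
python3 -m crank '[[[0,0.02,0],[-0.0843,-0.0792,-0.0026],0.078],[[0,0.02,0],[-0.0843,-0.0792,-0.0026],0.078],[[0,0.02,0],[-0.0843,-0.0792,-0.0026],0.078],[[0,0.02,0],[-0.0843,-0.0792,-0.0026],0.078],[[0,0.01,0],[-0.0843,-0.0792,-0.0026],0.078],[[0,0,0],[0,0,0],0.078],[[0,0,0],[0,0,0],0.078],[[0,0,0],[0,0,0],0.078]]'
python3 - <<'E'
from h import *
TT=tiltpose(12); plan(fromtray([32.4,-18.3,40]),TT)
d,o=shot("wrist","w17")
E
```

```text
t: 22.67
ee_pos: [522.0, -23.4, 222.9]
orientation: [0.314, 1.78, -0.249]
ft_force: [0.4, -0.1, 0.6]
width: 77.9
t: 23.33
ee_pos: [541.5, 61.9, 225.1]
orientation: [-0.048, 1.397, 0.056]
ft_force: [-0.2, 0.9, 0.8]
width: 77.8
ee [541.5  61.9 225.1] rot(tool) [-0.002  -0.0364  0.0013] deg 2.1 | shift in current axes(m) [ 0.1458  0.079  -0.0297] | in target axes [ 0.1447  0.0789 -0.0348]
```

View pics/w17.png

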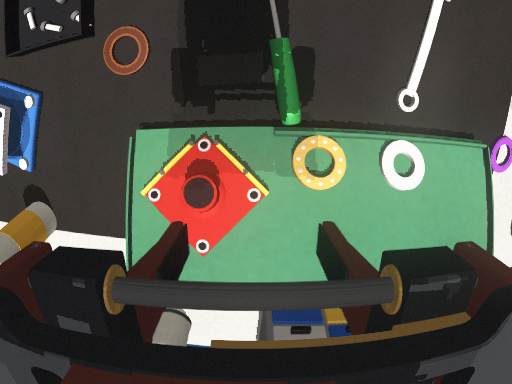

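```bash
cat >> h.py <<'E'
TO=np.array([521.7,157.9,27.2])
E
python3 - <<'E'
from h import *
np.set_printoptions(precision=1,suppress=True)
d,o=shot("wrist"); im=d["img"]; n=tray()[:,2]; g=cv2.cvtColor(im,cv2.COLOR_BGR2HSV)
for nm,box,hh,f in [("bright",(375,132,430,196),8,(g[...,1]<60)&(g[...,2]>150)),("cage",(288,130,350,194),10,(g[...,0]>10)&(g[...,0]<30)&(g[...,1]>90)&(g[...,2]>150))]:
    x0,y0,x1,y1=box; ys,xs=np.nonzero(f[y0:y1,x0:x1]); e=cv2.fitEllipse(cv2.convexHull(np.c_[xs+x0,ys+y0].astype(np.float32)))
    q=totray(onplane(d,e[0],TO+hh*n,n,obs=o)); print(nm,e[0],e[1],q)
plan(fromtray([q[0],q[1],40]),tiltpose(15))
E
```

```text
bright (402.6681823730469, 164.70022583007812) (43.396305084228516, 51.550514221191406) [34.7 89.8  8. ]
cage (318.84857177734375, 161.72238159179688) (53.34622573852539, 54.86100387573242) [ 34. -21.  10.]
ee [542.3  61.6 225.4] rot(tool) [-0.0022 -0.0874  0.0015] deg 5.0 | shift in current axes(m) [ 0.1435  0.0767 -0.03  ] | in target axes [ 0.1405  0.0766 -0.0422]
```

```bash
python3 -m crank '[[[0,0.01,0],[0,-0.0874,0],0.078],[[0.012,0.022,-0.0105],[0,0,0],0.078],[[0.025,0.0225,-0.0105],[0,0,0],0.078],[[0.025,0.0225,-0.0105],[0,0,0],0.078],[[0.025,0,-0.0105],[0,0,0],0.078],[[0.025,0,0],[0,0,0],0.078],[[0.02,0,0],[0,0,0],0.078],[[0,0,0],[0,0,0],0.078]]'
python3 - <<'E'
from h import *
d,o=shot("wrist","w18");d,o=shot("wrist","w18b"); im=d["img"]; n=tray()[:,2]; g=cv2.cvtColor(im,cv2.COLOR_BGR2HSV)
f=(g[...,0]>10)&(g[...,0]<30)&(g[...,1]>90)&(g[...,2]>150)
x0,y0,x1,y1=(200,170,312,288); m=f[y0:y1,x0:x1].astype(np.uint8); nn,l,s,c=cv2.connectedComponentsWithStats(m); k=1+np.argmax(s[1:,4]); ys,xs=np.nonzero(l==k)
e=cv2.fitEllipse(cv2.convexHull(np.c_[xs+x0,ys+y0].astype(np.float32))); q=totray(onplane(d,e[0],TO+10*n,n,obs=o)); print(e,q,totray(o["ee_pos"]))
plan(fromtray([q[0],q[1],9]),tiltpose(15))
E
```

```text
t: 24.1
ee_pos: [529.4, 137.6, 83.5]
orientation: [-0.047, 1.313, 0.056]
ft_force: [-0.6, -0.4, 0.6]
width: 78.3
((253.54100036621094, 227.61676025390625), (86.71953582763672, 88.50660705566406), 84.5887680053711) [ 32.21902344 -20.11515446  10.        ] [ 34.74726191 -20.75563383  46.94819756]
ee [530.3 137.9  86.6] rot(tool) [-0.0012 -0.0007  0.002 ] deg 0.1 | shift in current axes(m) [0.0385 0.0006 0.0065] | in target axes [0.0385 0.0005 0.0064]
```

View pics/w18b.png

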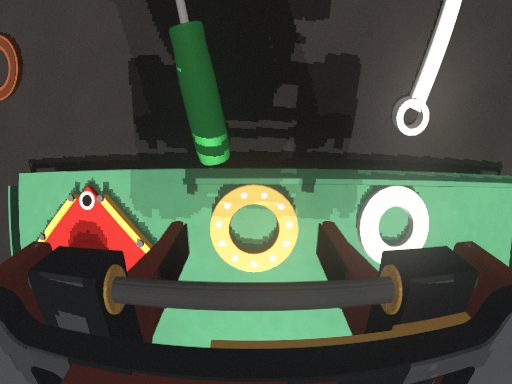

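```bash
python3 -m crank '[[[0.006,0.0005,0.0035],[0,0,0],0.078],[[0.008,0,0.0035],[0,0,0],0.078],[[0.008,0,0],[0,0,0],0.078],[[0.008,0,0],[0,0,0],0.078],[[0.005,0,0],[0,0,0],0.078],[[0.002,0,0],[0,0,0],0.078],[[0,0,0],[0,0,0],0.078],[[0,0,0],[0,0,0],0.078]]'
python3 - <<'E'
from h import *
d,o=shot("wrist","w19"); im=d["img"]; n=tray()[:,2]; g=cv2.cvtColor(im,cv2.COLOR_BGR2HSV)
f=(g[...,0]>10)&(g[...,0]<30)&(g[...,1]>90)&(g[...,2]>130)
x0,y0,x1,y1=(190,170,316,282); m=f[y0:y1,x0:x1].astype(np.uint8); nn,l,s,c=cv2.connectedComponentsWithStats(m); k=1+np.argmax(s[1:,4]); ys,xs=np.nonzero(l==k)
e=cv2.fitEllipse(cv2.convexHull(np.c_[xs+x0,ys+y0].astype(np.float32))); q=totray(onplane(d,e[0],TO+10*n,n,obs=o)); print(e,q,totray(o["ee_pos"]),o["ft_force"])
plan(fromtray([q[0],q[1],3.6]),tiltpose(15))
E
```

```text
t: 24.87
ee_pos: [546.3, 140.2, 53.2]
orientation: [-0.047, 1.307, 0.059]
ft_force: [0.6, 0.5, 0.4]
width: 78.4
((251.56607055664062, 236.42599487304688), (101.52610778808594, 106.01181030273438), 91.90373229980469) [ 31.80877887 -20.00132992  10.        ] [ 33.1753192  -19.41096013  10.90219788] [0.60970661 0.46261248 0.38053359]
ee [546.4 140.2  53.5] rot(tool) [0.0004 0.0014 0.0011] deg 0.1 | shift in current axes(m) [ 0.0076 -0.0006  0.0004] | in target axes [ 0.0076 -0.0006  0.0004]
```

View pics/w19.png

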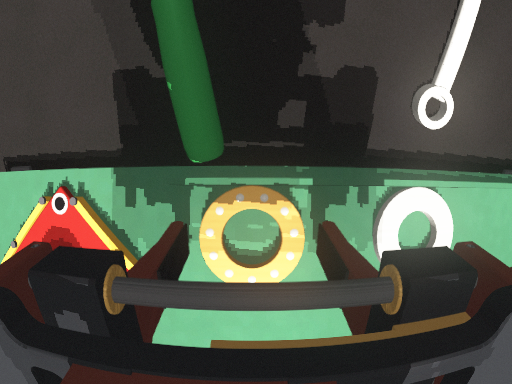

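```bash
python3 -m crank '[[[0.003,-0.0006,0],[0,0,0],0.078],[[0.002,0,0],[0,0,0],0.078],[[0.0015,0,0],[0,0,0],0.078],[[0.0005,0,0],[0,0,0],0.078],[[0,0,0],[0,0,0],0.078],[[0,0,0],[0,0,0],0.078],[[0,0,0],[0,0,0],0.078],[[0,0,0],[0,0,0],0.078]]'
python3 - <<'E'
from h import *
o=ctrl.get_obs(); print(totray(o["ee_pos"]),o["ft_force"])
E
```

```text
t: 25.58
ee_pos: [548.4, 139.7, 46.8]
orientation: [-0.047, 1.307, 0.059]
ft_force: [-0.1, 0.1, -0.2]
width: 78.1
[ 31.71576411 -20.00779601   4.27119865] [-0.11769303  0.06982282 -0.17551499]
```

```bash
python3 -m crank '[[[0,0,0],[0,0,0],0.055],[[0,0,0],[0,0,0],0.055],[[0,0,0],[0,0,0],0.055],[[0,0,0],[0,0,0],0.055],[[0,0,0],[0,0,0],0.055],[[0,0,0],[0,0,0],0.055],[[0,0,0],[0,0,0],0.055],[[-0.003,0,0],[0,0,0],0.055]]'
python3 -m crank '[[[-0.01,0,0],[0,0,0],0.055],[[-0.02,0,0],[0,0,0],0.055],[[-0.03,0,0],[0,0,0],0.055],[[-0.035,0,0],[0,0,0],0.055],[[-0.035,0,0],[0,0,0],0.055],[[-0.03,0,0],[0,0,0],0.055],[[0,0,0],[0,0,0],0.055],[[0,0,0],[0,0,0],0.055]]'
python3 - <<'E'
from h import *
d,o=shot("wrist","w20"); crop(d["img"],180,170,330,300,5,"wc20")
plan([441.6,-145.8,234],tiltpose(-15,-20)); print(o["ft_force"])
E
```

```text
t: 26.25
ee_pos: [547.3, 139.5, 49.2]
orientation: [-0.047, 1.308, 0.059]
ft_force: [-0.1, -0.7, -1.6]
width: 62.8
t: 26.92
ee_pos: [506.4, 137.2, 206.3]
orientation: [-0.046, 1.303, 0.06]
ft_force: [-0.4, -0.1, -1.5]
width: 62.6
ee [505.8 136.9 204.7] rot(tool) [0.4238 0.5188 0.0002] deg 38.4 | shift in current axes(m) [-0.05   -0.2776 -0.0733] | in target axes [-0.0377 -0.2876  0.0276]
[-0.3691 -0.1141 -1.5374]
```

View pics/wc20.png

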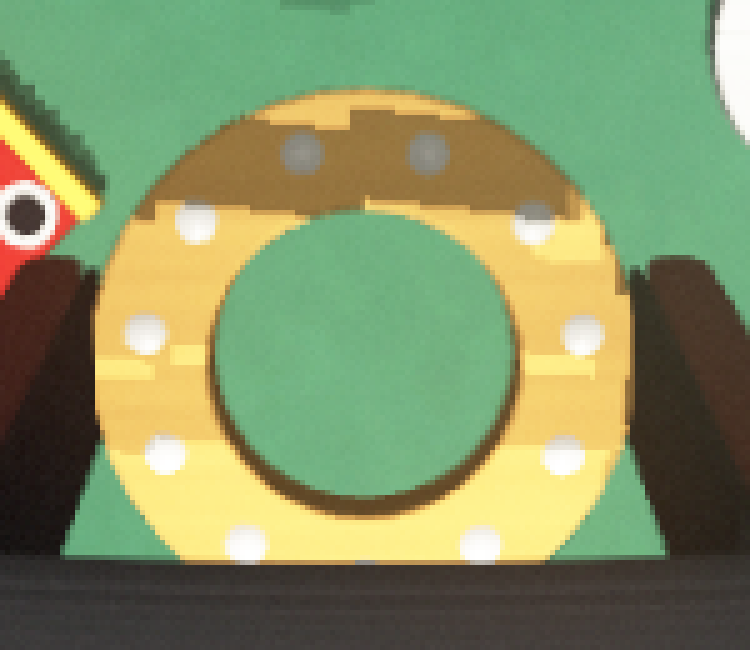

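```bash
python3 - <<'E'
from h import *
p,n=ringtool((252.6,242),15,4.2,thick=10); print(p,n,"under",p-10*n)
E
python3 -m crank '[[[-0.01,0,0],[0.0706,0.0865,0],0.055],[[-0.01,-0.01,0],[0.0706,0.0865,0],0.055],[[-0.01,-0.02,0],[0.0706,0.0865,0],0.055],[[0,-0.03,0],[0.0706,0.0865,0],0.055],[[0,-0.03,0],[0.0706,0.0865,0],0.055],[[0,-0.03,0],[0.0706,0.0865,0],0.055],[[0,-0.035,0],[0,0,0],0.055],[[0,-0.035,0],[0,0,0],0.055]]'
python3 - <<'E'
from h import *
T=tiltpose(-15,-20)
c=np.array([516.4,-329.6,70.]); plan(c-T@np.array([4.2,0,.4])+[0,0,60],T)
E
```

```text
[-5.83312323  0.02015914 -0.63996691] [-0.96592583  0.         -0.25881905] under [3.82613503 0.02015914 1.94822354]
t: 27.68
ee_pos: [456.2, -48.8, 228.5]
orientation: [0.32, 1.818, -0.247]
ft_force: [-0.3, 0.0, -0.8]
width: 62.9
ee [456.2 -48.8 228.5] rot(tool) [-0.001  -0.0058  0.0017] deg 0.4 | shift in current axes(m) [ 0.0508 -0.243   0.173 ] | in target axes [ 0.0514 -0.2432  0.1725]
```

```bash
python3 -m crank '[[[0,-0.028,0.02],[0,0,0],0.055],[[0,-0.032,0.022],[0,0,0],0.055],[[0.005,-0.032,0.022],[0,0,0],0.055],[[0.008,-0.032,0.022],[0,0,0],0.055],[[0.01,-0.032,0.022],[0,0,0],0.055],[[0.01,-0.032,0.022],[0,0,0],0.055],[[0.01,-0.03,0.022],[0,0,0],0.055],[[0.008,-0.025,0.019],[0,0,0],0.055]]'
python3 -m crank '[[[0,0,0],[0,0,0],0.055],[[0,0,0],[0,0,0],0.055],[[0,0,0],[0,0,0],0.055],[[0.01,0,0],[0,0,0],0.055],[[0.01,0,0],[0,0,0],0.055],[[0.01,0,0],[0,0,0],0.055],[[0.0,0,0],[0,0,0],0.055],[[0,0,0],[0,0,0],0.055]]'
python3 - <<'E'
from h import *
d,o=shot("wrist");d,o=shot("wrist","w21"); crop(d["img"],150,120,350,300,4,"wc21")
T=tiltpose(-15,-20)
c=np.array([516.4,-329.6,70.]); plan(c-T@np.array([3.8,0,1.95]),T)
E
```

```text
t: 28.35
ee_pos: [515.1, -329.4, 133.8]
orientation: [0.321, 1.817, -0.245]
ft_force: [-0.4, 0.2, -1.3]
width: 62.6
t: 29.02
ee_pos: [508.3, -324.0, 107.9]
orientation: [0.319, 1.815, -0.245]
ft_force: [-0.2, 0.2, -0.4]
width: 62.8
ee [ 509.2 -324.8  108.9] rot(tool) [ 0.0001 -0.0007  0.0013] deg 0.1 | shift in current axes(m) [ 0.0316 -0.002   0.0163] | in target axes [ 0.0316 -0.002   0.0162]
```

View pics/wc21.png

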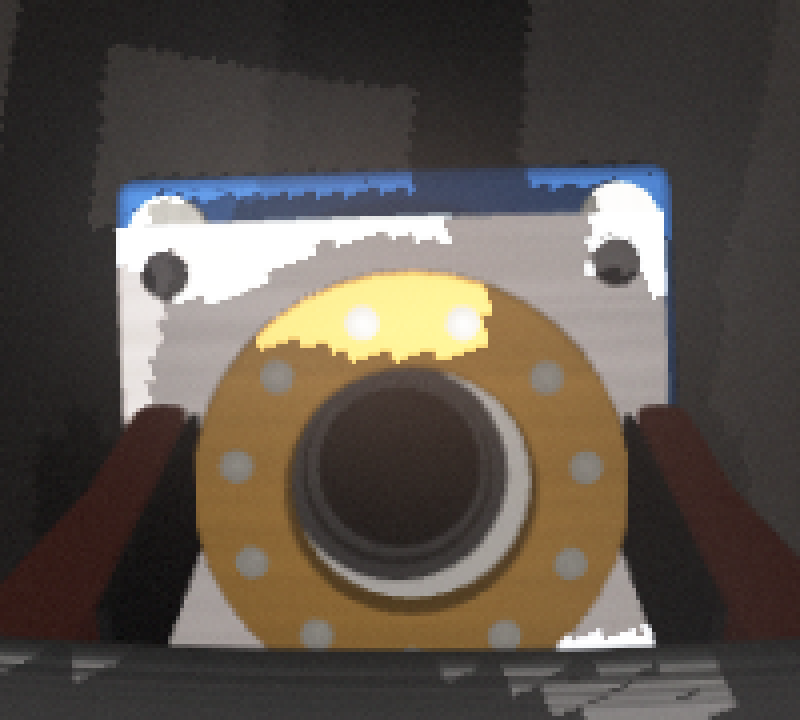

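```bash
python3 -m crank '[[[0.0,-0.002,0.008],[0,0,0],0.055],[[0.006,0,0.0082],[0,0,0],0.055],[[0.008,0,0],[0,0,0],0.055],[[0.008,0,0],[0,0,0],0.055],[[0.004,0,0],[0,0,0],0.055],[[0.002,0,0],[0,0,0],0.055],[[0,0,0],[0,0,0],0.055],[[0,0,0],[0,0,0],0.055]]'
python3 - <<'E'
from h import *
d,o=shot("wrist","w22"); crop(d["img"],150,120,350,300,4,"wc22")
T=tiltpose(-15,-20)
c=np.array([516.4,-329.6,70.5]); plan(c-T@np.array([3.8,0,1.95]),T)
E
```

```text
t: 29.78
ee_pos: [516.0, -329.6, 77.3]
orientation: [0.319, 1.813, -0.246]
ft_force: [-0.2, 0.6, -0.3]
width: 62.8
ee [ 516.2 -329.8   77.5] rot(tool) [-0.0002 -0.0009  0.0011] deg 0.1 | shift in current axes(m) [ 0.003   0.0002 -0.    ] | in target axes [ 0.003   0.0002 -0.    ]
```

View pics/wc22.png

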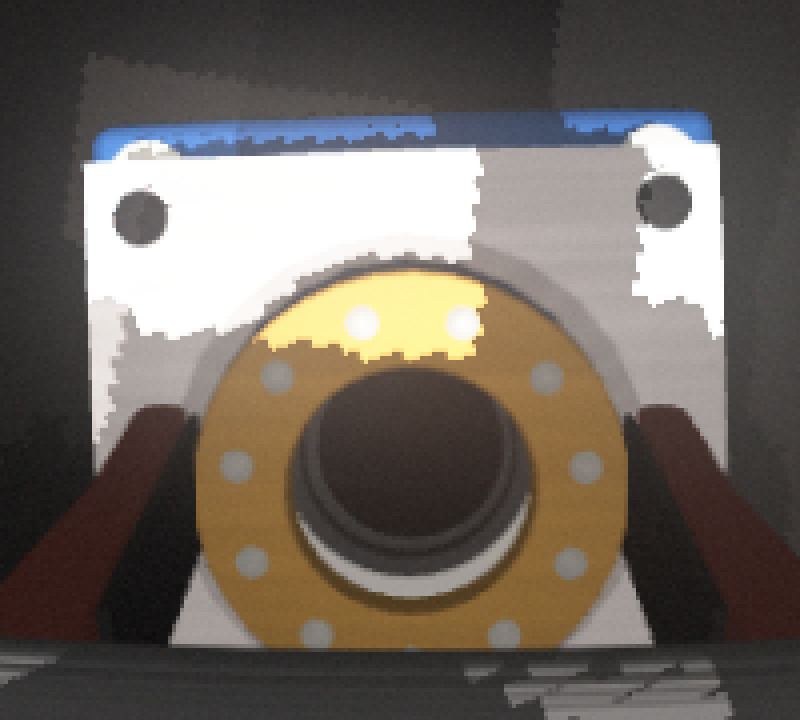

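```bash
python3 -m crank '[[[0.0015,0,0],[0,0,0],0.055],[[0.001,0,0],[0,0,0],0.055],[[0,0,0],[0,0,0],0.055],[[0,0,0],[0,0,0],0.055],[[0,0,0],[0,0,0],0.0878],[[0,0,0],[0,0,0],0.0878],[[0,0,0],[0,0,0],0.0878],[[0,0,0],[0,0,0],0.0878]]'
python3 -m crank '[[[0,0,0],[0,0,0],0.0878],[[0,0,0],[0,0,0],0.0878],[[-0.02,0,0],[0,0,0],0.0878],[[-0.035,0,0],[0,0,0],0.0878],[[-0.035,0,0],[0,0,0],0.0878],[[-0.035,0,0],[0,0,0],0.0878],[[0,0,0],[0,0,0],0.0878],[[0,0,0],[0,0,0],0.0878]]'
python3 - <<'E'
from h import *
d,o=shot("wrist","w23"); crop(d["img"],195,125,315,245,6,"wc23")
E
```

```text
t: 30.5
ee_pos: [515.6, -329.5, 75.1]
orientation: [0.319, 1.813, -0.246]
ft_force: [0.0, 0.1, -0.5]
width: 85.5
t: 31.17
ee_pos: [547.6, -341.2, 197.9]
orientation: [0.317, 1.808, -0.247]
ft_force: [0.5, 0.3, -0.6]
width: 87.9
```

View pics/wc23.png

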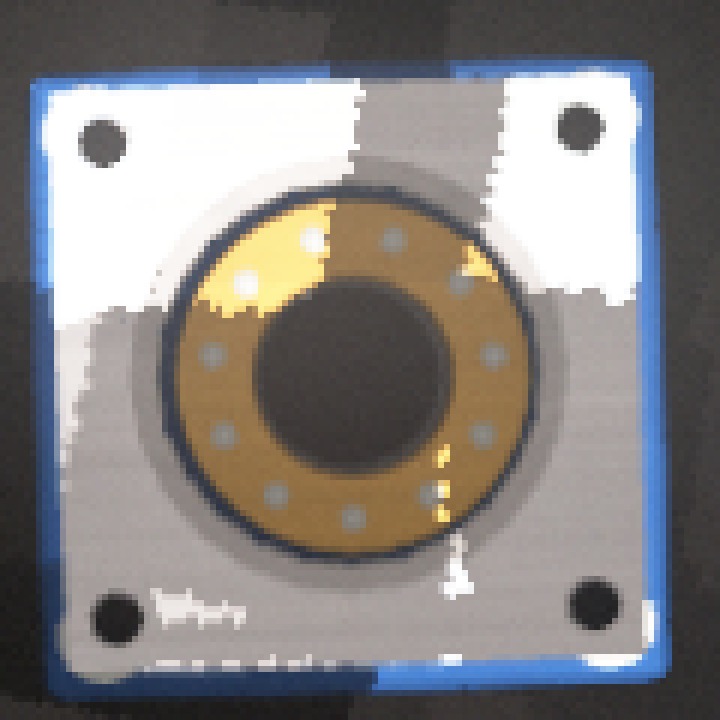

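```bash
python3 -m crank '[[[0,0.03,-0.017],[0,0,0],0.078],[[0,0.037,-0.016],[0,0,0],0.078],[[0,0.037,-0.016],[0,0,0],0.078],[[0,0.037,-0.016],[0,0,0],0.078],[[0,0.037,-0.016],[0,0,0],0.078],[[0,0.037,-0.016],[0,0,0],0.078],[[0,0.037,-0.016],[0,0,0],0.078],[[0,0.037,-0.016],[0,0,0],0.078]]'
python3 -c "
from h import *
plan(fromtray([33,90,130]),tiltpose(16))"
```

```text
t: 31.88
ee_pos: [525.8, -24.3, 227.2]
orientation: [0.319, 1.817, -0.247]
ft_force: [0.3, -0.2, -0.8]
width: 77.7
ee [525.8 -24.3 227.2] rot(tool) [-0.4244 -0.5383  0.0047] deg 39.3 | shift in current axes(m) [ 0.1038  0.2373 -0.1128] | in target axes [ 0.0605  0.272  -0.0463]
```

```bash
python3 -m crank '[[[0,0.03,0],[-0.0707,-0.0897,0.0008],0.078],[[0,0.03,0],[-0.0707,-0.0897,0.0008],0.078],[[0,0.03,0],[-0.0707,-0.0897,0.0008],0.078],[[0,0.03,0],[-0.0707,-0.0897,0.0008],0.078],[[0,0.03,0],[-0.0707,-0.0897,0.0008],0.078],[[0,0.03,0],[-0.0707,-0.0897,0.0008],0.078],[[0,0.03,0],[0,0,0],0.078],[[0,0.02,0],[0,0,0],0.078]]'
python3 -c "
from h import *
plan(fromtray([33,90,45]),tiltpose(16))"
```

```text
t: 32.55
ee_pos: [552.3, 201.1, 229.8]
orientation: [-0.048, 1.291, 0.061]
ft_force: [0.1, -0.5, 0.1]
width: 78.0
ee [552.3 201.1 229.8] rot(tool) [0.0024 0.0002 0.0009] deg 0.1 | shift in current axes(m) [ 0.1338  0.0493 -0.0669] | in target axes [ 0.1339  0.049  -0.067 ]
```

```bash
python3 -m crank '[[[0.01,0.016,-0.02],[0,0,0],0.078],[[0.02,0.016,-0.02],[0,0,0],0.078],[[0.025,0.014,-0.02],[0,0,0],0.078],[[0.03,0,-0.007],[0,0,0],0.078],[[0.03,0,0],[0,0,0],0.078],[[0.019,0,0],[0,0,0],0.078],[[0,0,0],[0,0,0],0.078],[[0,0,0],[0,0,0],0.078]]'
python3 - <<'E'
from h import *
d,o=shot("wrist");d,o=shot("wrist","w24"); im=d["img"]; n=tray()[:,2]; g=cv2.cvtColor(im,cv2.COLOR_BGR2HSV)
f=(g[...,1]<60)&(g[...,2]>140)
x0,y0,x1,y1=(200,170,312,288); m=f[y0:y1,x0:x1].astype(np.uint8); nn,l,s,c=cv2.connectedComponentsWithStats(m); k=1+np.argmax(s[1:,4]); ys,xs=np.nonzero(l==k)
e=cv2.fitEllipse(cv2.convexHull(np.c_[xs+x0,ys+y0].astype(np.float32))); q=totray(onplane(d,e[0],TO+8*n,n,obs=o)); print(e,q,totray(o["ee_pos"]))
plan(fromtray([q[0],q[1],10]),tiltpose(16))
E
```

```text
t: 33.22
ee_pos: [523.4, 242.5, 82.5]
orientation: [-0.047, 1.292, 0.058]
ft_force: [-0.1, 0.2, 0.3]
width: 78.0
((262.3937683105469, 225.85916137695312), (87.46066284179688, 88.6912841796875), 69.56493377685547) [32.75836663 91.70715764  8.        ] [35.76681711 84.68324977 44.85515032]
ee [525.  243.3  84.9] rot(tool) [0.0003 0.0034 0.0006] deg 0.2 | shift in current axes(m) [0.0354 0.0068 0.0045] | in target axes [0.0353 0.0067 0.0046]
```

View pics/w24.png

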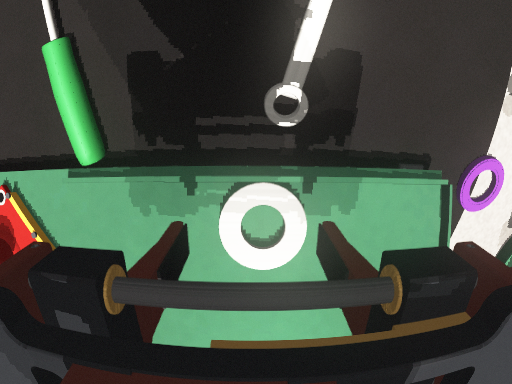

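```bash
python3 -m crank '[[[0.0,0.0067,0.002],[0,0,0],0.078],[[0.006,0,0.0025],[0,0,0],0.078],[[0.008,0,0],[0,0,0],0.078],[[0.008,0,0],[0,0,0],0.078],[[0.008,0,0],[0,0,0],0.078],[[0.003,0,0],[0,0,0],0.078],[[0,0,0],[0,0,0],0.078],[[0,0,0],[0,0,0],0.078]]'
python3 - <<'E'
from h import *
d,o=shot("wrist","w25"); im=d["img"]; n=tray()[:,2]; g=cv2.cvtColor(im,cv2.COLOR_BGR2HSV)
f=(g[...,1]<60)&(g[...,2]>110)
x0,y0,x1,y1=(190,170,316,282); m=f[y0:y1,x0:x1].astype(np.uint8); nn,l,s,c=cv2.connectedComponentsWithStats(m); k=1+np.argmax(s[1:,4]); ys,xs=np.nonzero(l==k)
e=cv2.fitEllipse(cv2.convexHull(np.c_[xs+x0,ys+y0].astype(np.float32))); q=totray(onplane(d,e[0],TO+8*n,n,obs=o)); print(e,q,totray(o["ee_pos"]),o["ft_force"])
plan(fromtray([q[0],q[1],3.3]),tiltpose(16))
E
```

```text
t: 33.98
ee_pos: [538.1, 250.9, 53.6]
orientation: [-0.046, 1.288, 0.059]
ft_force: [-0.2, 0.5, 0.4]
width: 77.9
((252.96762084960938, 236.77874755859375), (102.20657348632812, 104.5325698852539), 88.08304595947266) [32.30748873 91.89242469  8.        ] [33.01198665 91.6451307  11.47934744] [-0.19660203  0.50029628  0.40555968]
ee [538.2 251.   54. ] rot(tool) [0.0003 0.0032 0.0007] deg 0.2 | shift in current axes(m) [0.0084 0.0002 0.0011] | in target axes [0.0084 0.0002 0.0011]
```

View pics/w25.png

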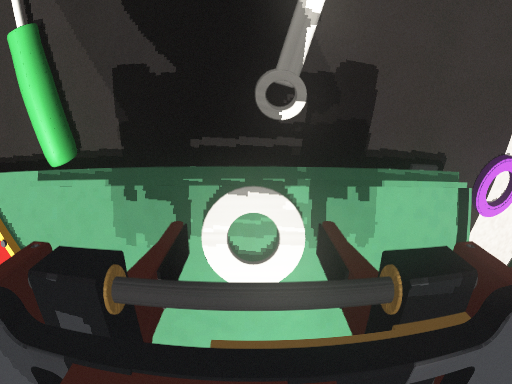

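```bash
python3 -m crank '[[[0.003,0,0.001],[0,0,0],0.078],[[0.003,0,0],[0,0,0],0.078],[[0.0015,0,0],[0,0,0],0.078],[[0.0005,0,0],[0,0,0],0.078],[[0,0,0],[0,0,0],0.078],[[0,0,0],[0,0,0],0.078],[[0,0,0],[0,0,0],0.078],[[0,0,0],[0,0,0],0.078]]'
python3 - <<'E'
from h import *
o=ctrl.get_obs(); print(totray(o["ee_pos"]),o["ft_force"])
E
```

```text
t: 34.7
ee_pos: [541.6, 251.4, 47.0]
orientation: [-0.045, 1.287, 0.06]
ft_force: [-0.1, 0.5, -0.3]
width: 78.3
[32.69976767 91.9103154   3.92934568] [-0.10216445  0.46790574 -0.34832916]
```

```bash
python3 -m crank '[[[0.0005,0,0],[0,0,0],0.055],[[0,0,0],[0,0,0],0.055],[[0,0,0],[0,0,0],0.055],[[0,0,0],[0,0,0],0.055],[[0,0,0],[0,0,0],0.055],[[0,0,0],[0,0,0],0.055],[[0,0,0],[0,0,0],0.055],[[-0.003,0,0],[0,0,0],0.055]]'
python3 -m crank '[[[-0.01,0,0],[0,0,0],0.055],[[-0.02,0,0],[0,0,0],0.055],[[-0.03,0,0],[0,0,0],0.055],[[-0.035,0,0],[0,0,0],0.055],[[-0.035,0,0],[0,0,0],0.055],[[-0.03,0,0],[0,0,0],0.055],[[0,0,0],[0,0,0],0.055],[[0,0,0],[0,0,0],0.055]]'
python3 - <<'E'
from h import *
d,o=shot("wrist","w26"); crop(d["img"],180,170,330,300,5,"wc26")
plan([441.6,-145.8,234],tiltpose(-14,-20)); print(o["ft_force"])
E
```

```text
t: 35.37
ee_pos: [540.6, 251.2, 48.8]
orientation: [-0.046, 1.288, 0.059]
ft_force: [-0.5, 0.0, -1.5]
width: 62.6
t: 36.03
ee_pos: [496.5, 248.8, 205.1]
orientation: [-0.044, 1.284, 0.061]
ft_force: [-1.0, -0.9, -2.0]
width: 62.3
ee [496.  248.3 203.3] rot(tool) [ 0.4242  0.5204 -0.0084] deg 38.5 | shift in current axes(m) [-0.0524 -0.3893 -0.0701] | in target axes [-0.05   -0.3889  0.0738]
[-0.9617 -0.8672 -1.9855]
```

View pics/wc26.png

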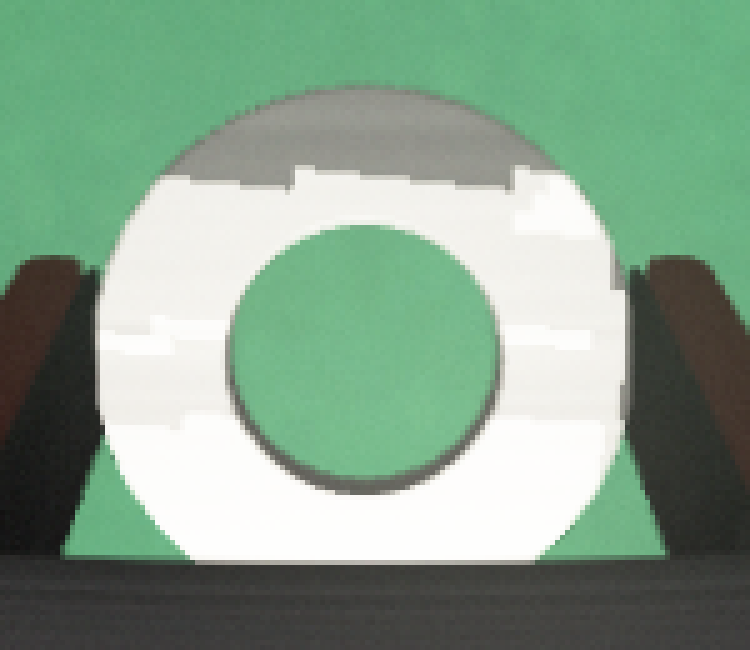

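```bash
python3 - <<'E'
from h import *
p,n=ringtool((252.5,241.4),16,4.2,thick=8); print("under",p-8*n)
E
python3 -m crank '[[[-0.01,0,0],[0.0707,0.0867,-0.0014],0.055],[[-0.01,-0.01,0],[0.0707,0.0867,-0.0014],0.055],[[-0.01,-0.02,0],[0.0707,0.0867,-0.0014],0.055],[[0,-0.03,0],[0.0707,0.0867,-0.0014],0.055],[[0,-0.03,0],[0.0707,0.0867,-0.0014],0.055],[[0,-0.03,0],[0.0707,0.0867,-0.0014],0.055],[[0,-0.037,0],[0,0,0],0.055],[[0,-0.04,0],[0,0,0],0.055]]'
python3 - <<'E'
from h import *
T=tiltpose(-14,-20)
c=np.array([516.4,-329.6,70.]); plan(c-T@np.array([4,0,1.2])+[0,0,60],T)
E
```

```text
under [ 3.88074751 -0.03823993  1.79614695]
t: 36.8
ee_pos: [443.7, 55.9, 227.2]
orientation: [0.317, 1.799, -0.25]
ft_force: [1.4, 0.3, -0.9]
width: 62.3
ee [443.7  55.9 227.2] rot(tool) [-0.0017 -0.0045  0.002 ] deg 0.3 | shift in current axes(m) [ 0.0416 -0.3369  0.2173] | in target axes [ 0.0419 -0.3374  0.2165]
```

```bash
python3 -m crank '[[[0,-0.033,0.0213],[0,0,0],0.055],[[0,-0.033,0.0213],[0,0,0],0.055],[[0,-0.033,0.0213],[0,0,0],0.055],[[0,-0.033,0.0213],[0,0,0],0.055],[[0,-0.033,0.0213],[0,0,0],0.055],[[0,-0.033,0.0213],[0,0,0],0.055],[[0,-0.033,0.0213],[0,0,0],0.055],[[0,-0.033,0.0213],[0,0,0],0.055]]'
python3 -m crank '[[[0.01,-0.033,0.0213],[0,0,0],0.055],[[0.01,-0.03,0.02],[0,0,0],0.055],[[0.01,0,0],[0,0,0],0.055],[[0.01,0,0],[0,0,0],0.055],[[0.01,0,0],[0,0,0],0.055],[[0.01,0,0],[0,0,0],0.055],[[0,0,0],[0,0,0],0.055],[[0,0,0],[0,0,0],0.055]]'
python3 - <<'E'
from h import *
d,o=shot("wrist");d,o=shot("wrist","w27"); crop(d["img"],150,120,350,300,4,"wc27")
T=tiltpose(-14,-20)
c=np.array([516.4,-329.6,70.5]); plan(c-T@np.array([3.9,0,1.7]),T)
E
```

```text
t: 37.47
ee_pos: [508.1, -248.9, 185.8]
orientation: [0.318, 1.798, -0.248]
ft_force: [0.9, 0.6, -1.4]
width: 62.7
t: 38.13
ee_pos: [511.0, -313.7, 119.9]
orientation: [0.315, 1.796, -0.247]
ft_force: [-0.2, -0.3, -2.1]
width: 62.8
ee [ 511.9 -314.6  121.1] rot(tool) [0.0005 0.0007 0.0012] deg 0.1 | shift in current axes(m) [ 0.043  -0.0126  0.0196] | in target axes [ 0.043  -0.0126  0.0196]
```

View pics/wc27.png

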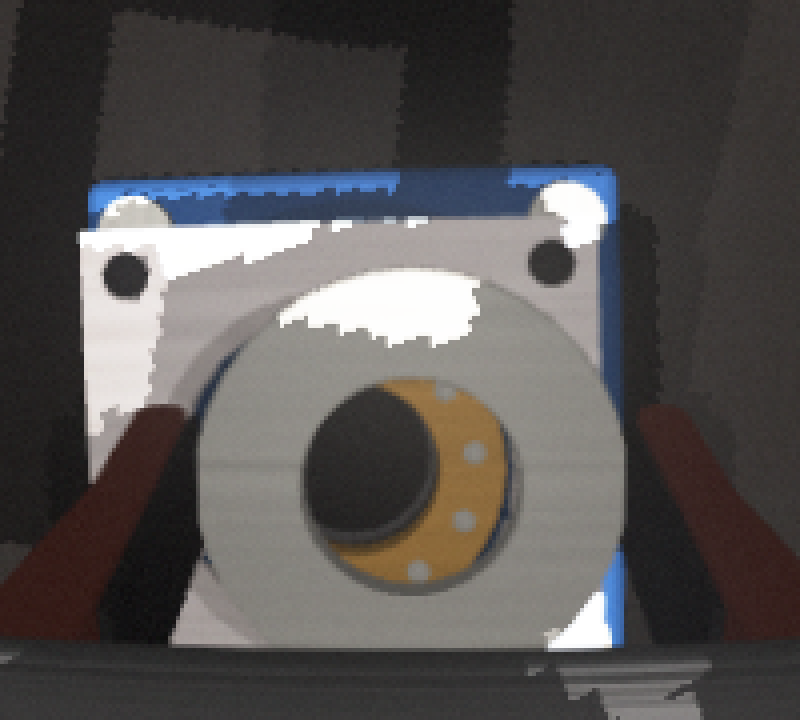

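```bash
python3 -m crank '[[[0,-0.0063,0.0098],[0,0,0],0.055],[[0.005,-0.0063,0.0098],[0,0,0],0.055],[[0.01,0,0],[0,0,0],0.055],[[0.01,0,0],[0,0,0],0.055],[[0.01,0,0],[0,0,0],0.055],[[0.005,0,0],[0,0,0],0.055],[[0,0,0],[0,0,0],0.055],[[0,0,0],[0,0,0],0.055]]'
python3 - <<'E'
from h import *
d,o=shot("wrist","w28"); crop(d["img"],150,120,350,300,4,"wc28")
T=tiltpose(-14,-20)
c=np.array([516.4,-329.6,70.5]); plan(c-T@np.array([3.9,0,1.7]),T)
E
```

```text
t: 38.9
ee_pos: [515.3, -329.7, 76.4]
orientation: [0.317, 1.796, -0.248]
ft_force: [0.5, 0.2, -1.3]
width: 62.7
ee [ 515.7 -330.    76.9] rot(tool) [-0.0004 -0.0005  0.0007] deg 0.1 | shift in current axes(m) [0.0022 0.0006 0.0003] | in target axes [0.0022 0.0006 0.0003]
```

View pics/wc28.png

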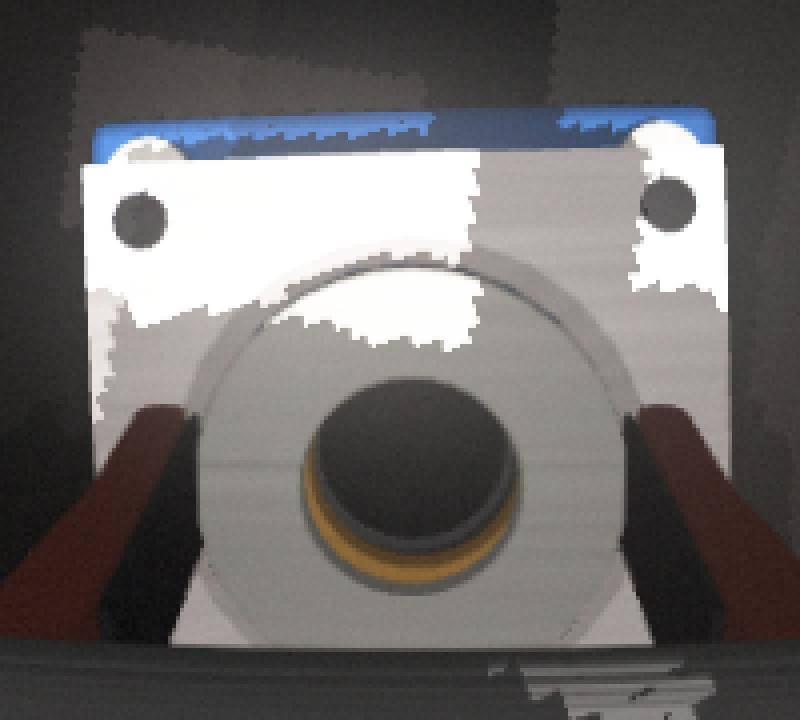

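Well centred; lower 2 mm and release.

```bash
python3 -m crank '[[[0.001,0.0004,0],[0,0,0],0.055],[[0.001,0,0],[0,0,0],0.055],[[0,0,0],[0,0,0],0.055],[[0,0,0],[0,0,0],0.055],[[0,0,0],[0,0,0],0.0878],[[0,0,0],[0,0,0],0.0878],[[0,0,0],[0,0,0],0.0878],[[0,0,0],[0,0,0],0.0878]]'
python3 -m crank '[[[0,0,0],[0,0,0],0.0878],[[0,0,0],[0,0,0],0.0878],[[-0.02,0,0],[0,0,0],0.0878],[[-0.035,0,0],[0,0,0],0.0878],[[-0.035,0,0],[0,0,0],0.0878],[[-0.035,0,0],[0,0,0],0.0878],[[0,0,0],[0,0,0],0.0878],[[0,0,0],[0,0,0],0.0878]]'
python3 - <<'E'
from h import *
d,o=shot("wrist","w29"); crop(d["img"],195,125,315,245,6,"wc29")
E
```

```text
t: 39.62
ee_pos: [515.6, -329.6, 75.1]
orientation: [0.316, 1.795, -0.248]
ft_force: [0.1, 1.2, -0.1]
width: 85.5
t: 40.28
ee_pos: [545.4, -340.6, 198.5]
orientation: [0.314, 1.79, -0.249]
ft_force: [0.6, -0.0, -1.0]
width: 87.4
```

View pics/wc29.png

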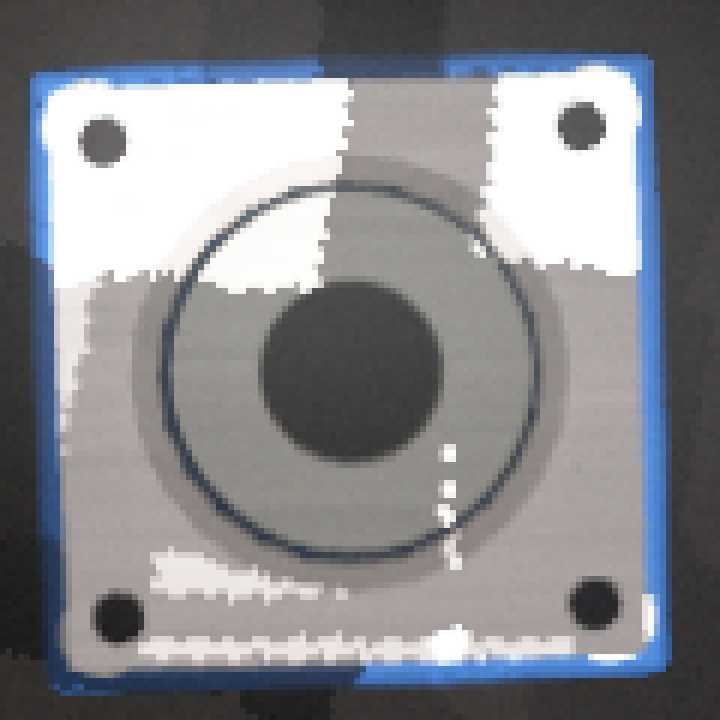

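View pics/w29.png

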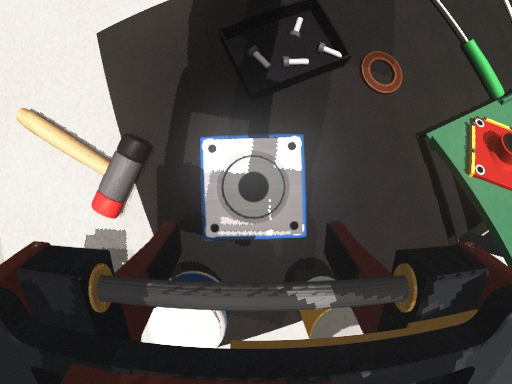

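```bash
python3 - <<'E'
from h import *
d,o=shot("top","t29"); crop(d["img"],90,110,300,260,3.6,"ct29")
E
```

```text
(no output)
```

View pics/ct29.png

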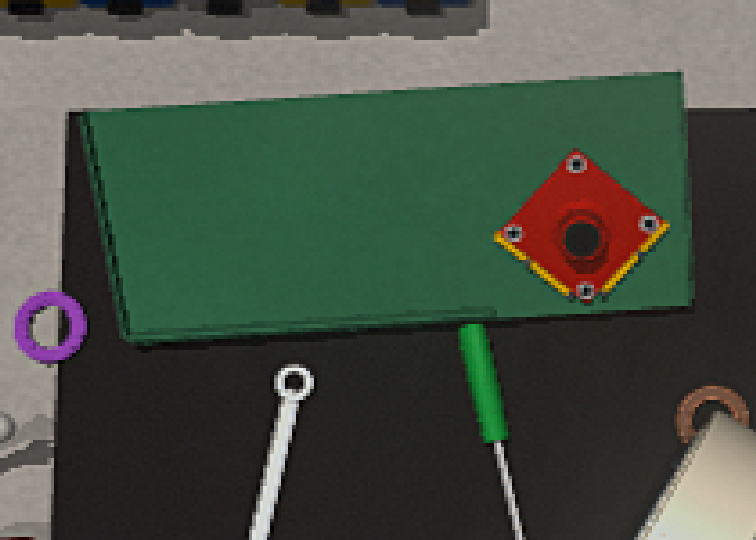

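The cover sits flush against both bars and nothing else in view has moved, so I'm handing in.

```bash
python3 -c "
from workcell import workorder
print(workorder.close_job())"
```

```text
the job is handed in; nothing more can be done
None
```

The job is done and handed in at about 41 s. The cover is in the tray's V corner and all three rings are stacked in the bore. `close_job()` gave no verdict, so this rests on my own checks.

- **Cover:** I laid it on the sheet about 105 mm up the slope from the corner, with about 3° of tilt left because joint 5 was at its lower limit (0.108–0.109 measured, 0.11 given). I let go at light contact and it slid into the V. The wrist picture then put its centre at 70.2 / -157.6 mm in tray axes, where home is 70.7 / -155, with its sides at 45° to within about 0.5°. The 2.6 mm difference runs along the lip, where the tray position I was using was itself off by about that much. The last top picture shows the cover flush on both bars.
- **Rings:** I took the dark washer, ball cage and bright washer in that order. Each was released with its underside within about 1 mm of the mouth of the bore. A wrist picture after each drop showed that ring flat and concentric in the bore.
- **Other things on the bench:** the purple look-alike and the other things in the last pictures looked unmoved.
- **Disagreements:** the top and wrist cameras differed by about 3 mm on the bore centre, so I used the close wrist view. The tray sheet was about 4 mm higher than my first estimate, which I corrected from contact forces.
- **Not measured:** I did not measure the rings' seating heights directly.

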